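# Load a sample jar into the hand-turned sample changer

### The job

Load the sample jar that waits in the lane of the sample changer. First turn the star wheel, the shorter way round, until its one empty pocket faces the lane squarely; then slide the jar along the lane until it sits fully home in that pocket. Keep the jar standing on the deck all the way, let go, and leave the other things on the bench and deck where they are.

Things in the scene. Friction and masses are not known exactly. Their poses are not given: they have to be found in the camera images.
- changer: Sample changer, fixed: white casing, flat steel deck 60 mm above the bench. Origin on the bench under the wheel's axis, z up. In its frame the deck spans x -135 to 135, y -240 to 130 mm; a housing rises at x 128 to 205, y -115 to 125 mm to 112 mm above the bench. A steel guard rail rings the wheel, open at the lane, 113 to 118 mm from the axis, its top 34 mm above the deck. Pose varies.
- wheel (a joint): Angle (rad) of the star wheel: 0 when the empty pocket faces the lane, growing counter-clockwise seen from above, no stops, not wrapped; it starts within 0.9 to 5.38. From under 3.14 the shorter way is clockwise, down to 0; from above it counter-clockwise, up to 6.28; within 0.3 of 3.14 either will do. Friction of 0.12 N m (damping 0.06 N m s/rad) holds it where it is left; it hardly coasts.
- wheel_axis (a point): Fixed point on the wheel's axis at deck height. The star wheel is a white disc 216 mm across, 12 to 37 mm above the deck, with six U-shaped pockets open outward, each 54 mm wide, its round back 53 mm from the axis, lips flared. Five hold jars clipped to the wheel (tops 63 mm above the deck), one is empty.
- knob (a point): Centre of the top of the black lobed hand knob, 52 mm across, on the wheel's hub, from 44 to 64 mm above the deck; it turns with the wheel. The wheel can be turned by this knob or by fingertips put into the empty pocket and swept round.
- empty_pocket (a point): Point in the empty pocket at deck height, 78 mm from the wheel's axis; it turns with the wheel. The axis of a jar that sits fully home passes through it. Below it is only the flat deck.
- load_place (a point): Fixed point at deck height, 78 mm from the wheel's axis on the lane's centre line: empty_pocket comes to lie here when the wheel is aligned. From wheel_axis to this point is the way outward along the lane (-y of the changer). The lane lies between two steel guides 60 mm apart, from 108 to 238 mm from the axis, tops 34 mm above the deck.
- jar: The waiting jar, amber glass with a black screw lid, 50 mm across and 62 mm tall, about 0.2 kg, standing on the deck between the lane guides, 155 to 185 mm from the wheel's axis, with 5 mm play each side. Origin at the centre of its underside, z up. Like the five jars in the wheel.
- spare_lid: Black jar lid, 50 mm across, 14 mm high, lying on the deck beside the lane on its -x side in the changer's frame. Origin at the centre of its underside. Leave alone.
- bottle: Amber bottle with a blue cap, 72 mm across, 150 mm tall, on the bench left of the changer. Origin at the centre of its underside. Leave alone.
- beaker: Glass beaker, 68 mm across, 90 mm tall, on the bench left of the changer. Origin at the centre of its underside. Leave alone.
- spatula: Narrow steel double-ended lab spatula, 195 mm long and 18 mm wide, lying on the bench near the robot, to its left. Origin at its middle on the bench. Leave alone.
- wipes: Carton of wipes, 110 x 190 x 75 mm with a paper tuft, on the bench right of the changer. Origin at the centre of its underside. Leave alone.
- tray: Grey open tray with one divider, 160 x 220 x 40 mm, on the bench right of the changer. Origin at the centre of its underside. Leave alone.
- dish: White ceramic dish, 70 mm across, 22 mm high, on the deck beside the lane on its +x side in the changer's frame. Origin at the centre of its underside. Leave alone.
Mind the look-alikes: they are no part of the job. There is more than one size of the jar; the job needs the middle-sized.

How it is judged:
By the outcome, as a careful person would: the job done as asked, in the order asked, and still so for the second after the job is handed in, with the robot touching nothing.
It also fails if it takes over 48 s, if anything falls off the work surface, if the arm or the gripper's body presses on something with over 40 N, if the wrist force passes 120 N, or if a joint passes its speed limit or range.

### The arm

A 6-joint arm with a two-finger parallel gripper is mounted at the origin on the work surface. World frame = base frame: x ahead of the robot, y to its left, z up, the work surface at z = 0. Lengths are in m, angles in rad, forces in N, time in s.
With the tool pointing down it reaches from about 0.325 to 1 m from the base axis. Payload 5.1 kg.
Tool frame: the origin (TCP) lies at the very end of the fingers, on their centre line; the grasp point (between the pads) lies behind it (arm.pinch_z is the z of the grasp point in the tool frame, in m); z points along the fingers, y is the direction in which the jaws open and shut (so a half turn about z gives the same grasp; the last joint's range is limited). The gripper opens to 85 mm and grips with 20 to 120 N. Pads are 22 mm wide; open, the fingers measure 114 mm over their backs; the gripper's body (76 mm by 85 mm) begins 54 mm behind the grasp point. The pads swing forward as they close: fully open they stand 13 mm farther back than shut.
Start: joints at [1.16, 0.124, 1.65, -0, 1.367, -0.083], TCP at [0.209, 0.615, 0.231] pointing down, gripper open.
Joint ranges: [-2.61, 2.61], [-1.02, 2.33], [0.03, 2.71], [-1.35, 4.49], [0.32, 2.68], [-2.91, 2.91]. Speed limits (rad/s): [2.57, 2.57, 3.14, 3.14, 3.14, 3.14].

### API

Orientations are given as a rotation vector (axis times angle).
In Python, from rig import arm, vision gives the robot as it stands.
- The arm moves only by the shell command python3 -m inch 'ROWS' [FORCE]. ROWS is JSON, a list of rows, each a list of 7 numbers: the shift along the tool's x, y, z in mm, then the turn, a rotation vector about the tool's x, y, z in rad, then the opening, from 0 (shut) to 1 (fully open). In form: [[x, y, z, ax, ay, az, gripper], ...]. A call has exactly 5 rows; each row shifts and turns the commanded pose from where the row before left it, along the tool's axes as they then stand; what a row does not reach is not made up. A row lasts 1/12 s, in which the tool goes at most 41.7 mm and 7.16 degrees, less where a joint would pass 70% of its speed; a pose out of reach is approached as far as the arm can. A call is refused whole if a number of a shift passes 41.7 or a number of a turn 0.125, either way. A call with a gripper value outside its range is refused whole. The fingers move at their own pace and stop on an object; FORCE is the grip in N (left out, the last holds). Time passes only in rows, so rows that do not move let the fingers close, or fill a call up. It gives the time, the measured TCP pose, the force and the opening at its end, in the units of the state.
- arm.sense(): the state, without advancing time (a new reading comes with each control period).
- vision.capture(name): name is "side" or "top"; returns the picture (480x640x3 uint8, red, green, blue); there is no depth.
- vision.get_calibration(name): a dict with "vfov" (degrees; the focal length in pixels is half the picture's height over the tangent of half this angle, whatever the lens; pixels are square), "cx", "cy" (the principal point, pixels), "rvec" (rotation vector, rad) and "tvec" (3), from world to camera coordinates, as OpenCV has them. Camera axes: x right, y down, z forward; pixel columns grow to the right and rows downward; lengths in m; the calibration is good to about 2 mm. A picture is of the moment at which its call begins. get_calibration takes no time and is no camera call.
- arm.job_done(): hands the job in, once; it reports no verdict.
The state is a dict: "time": time; "joints": joint angles; "dq": joint speeds; "effort": joint torques, N m; "tool_pos": TCP position; "ee_rot": TCP orientation; "wrist_force": force on the tool from outside, world axes, zero at the start; "wrist_torque": the same for the moment, N m; "width": finger opening in m.
Only numpy, scipy, OpenCV 4.12 (cv2) and the standard library are available. Lean on these libraries where they do the work, as an engineer would, in place of code of your own. Each camera call takes 0.05 s, during which the arm holds its last target.

## Working session

There is one attempt and no reset: what is moved stays moved. The work goes in short steps, Python scripts to look and compute and a shell command to move; the robot and the scene stay as the last step left them, time stands still between calls to the robot, and variables do not carry over. Pictures are saved under pics/ and viewed, and the job is handed in when it is done.

```bash
ls; mkdir -p pics; python3 - <<'E'
from rig import arm, vision
import cv2
for n in("side","top"):
    im=vision.capture(n); cv2.imwrite(f"pics/{n}0.png",im[:,:,::-1]); print(n,vision.get_calibration(n))
print(arm.sense(), arm.pinch_z)
E
```

```text
pics
side {'vfov': 55.75468872869666, 'cx': 319.22096272835194, 'cy': 244.24080510327587, 'rvec': array([ 2.06375226, -0.34886483,  0.2169215 ]), 'tvec': array([-0.45653537,  0.16291566,  1.06653264])}
top {'vfov': 53.33980610977635, 'cx': 322.3390936645286, 'cy': 235.82644716996305, 'rvec': array([ 2.139919  , -2.11153543,  0.18693589]), 'tvec': array([-0.01516265,  0.50081034,  1.10783336])}
{'time': 0.1, 'joints': array([ 1.16039308e+00,  1.24467471e-01,  1.65155955e+00,  1.47644794e-05,
        1.36752244e+00, -8.25744480e-02]), 'dq': array([ 0.00065692, -0.00227647, -0.00301107,  0.00032791, -0.00129051,
       -0.00191196]), 'effort': array([ 6.83515609e-04, -4.24933040e+01, -3.66653001e+01,  2.94303589e-06,
        3.91816080e-03, -2.13815078e-06]), 'tool_pos': array([0.20907351, 0.61485931, 0.23014503]), 'ee_rot': array([-5.12573632e-01, -3.09899596e+00,  2.97484527e-03]), 'wrist_force': array([-0.44529291, -0.11415858, -0.11762802]), 'wrist_torque': array([-0.02621761, -0.06123577,  0.01357843]), 'width': 0.08540375779557265} -0.0187
```

View pics/side0.png

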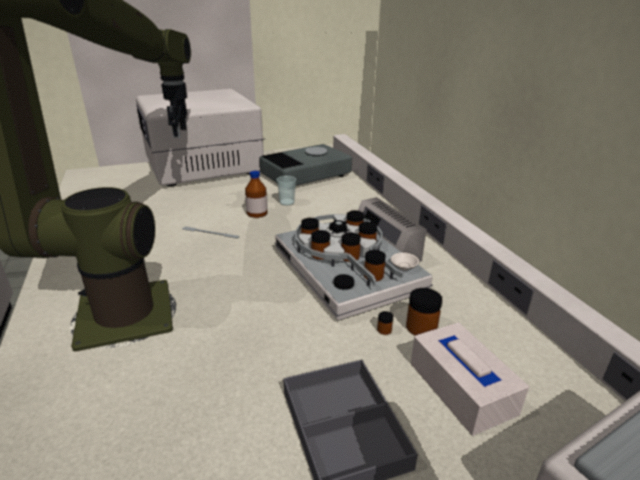

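View pics/top0.png

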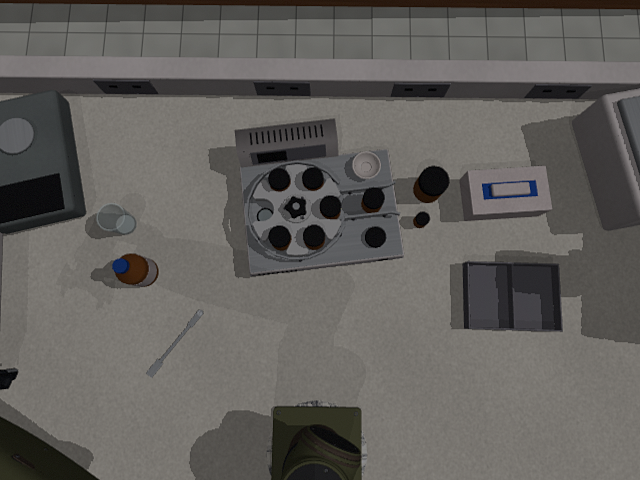

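Both pictures show the changer, with the lane facing image-right in the top view. The empty pocket is near (262,213), almost opposite the lane. There are three free amber jars: one in the lane at (372,200), a large one at (432,183) and a small one at (422,219) on the bench. The lane jar fits the description, being middle-sized and between the guides. I'll confirm with a crop.

```bash
python3 - <<'E'
import cv2
im=cv2.imread("pics/top0.png")[110:285,225:455]
cv2.imwrite("pics/topcrop.png",cv2.resize(im,None,fx=3.4,fy=3.4,interpolation=cv2.INTER_CUBIC))
E
```

```text
(no output)
```

View pics/topcrop.png

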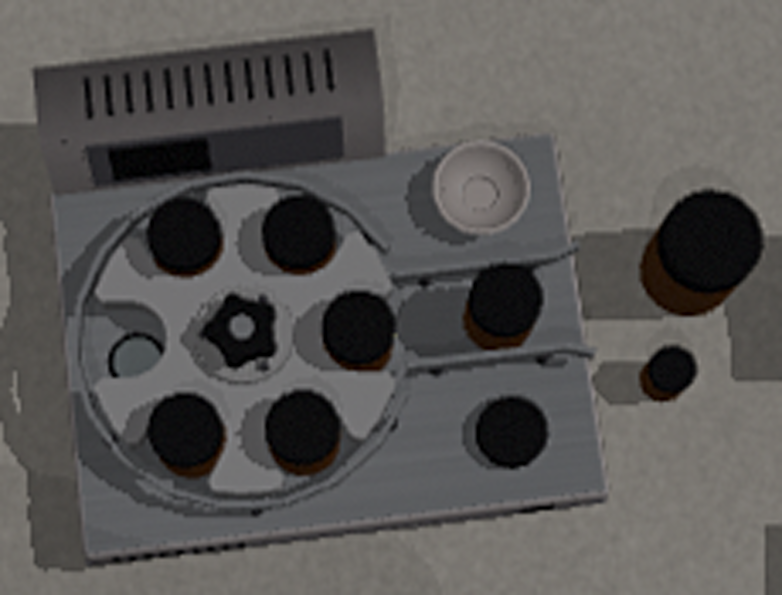

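```bash
cat > h.py <<'E'
import numpy as np, cv2
from rig import arm, vision
def K(c):
    f=240/np.tan(np.radians(c["vfov"])/2); return np.array([[f,0,c["cx"]],[0,f,c["cy"]],[0,0,1.]])
def proj(n,P):
    c=vision.get_calibration(n)
    return cv2.projectPoints(np.asarray(P,float).reshape(-1,3),c["rvec"],c["tvec"],K(c),None)[0][:,0]
def unproj(n,uv,z):
    c=vision.get_calibration(n);R=cv2.Rodrigues(c["rvec"])[0];o=-R.T@c["tvec"]
    uv=np.asarray(uv,float).reshape(-1,2)
    d=(R.T@np.linalg.inv(K(c))@np.c_[uv,np.ones(len(uv))].T).T
    return o+d*((z-o[2])/d[:,2])[:,None]
E
python3 - <<'E'
from h import *
from scipy.optimize import least_squares
im=cv2.imread("pics/top0.png"); g=im.max(2)
m=(g<38).astype(np.uint8)
n,l,s,c=cv2.connectedComponentsWithStats(m)
for i in range(1,n):
    if 60<s[i,4]<3000 and 225<c[i][0]<455 and 110<c[i][1]<285: print(s[i],c[i].round(2))
E
```

```text
[256 150  32  14 311] [271.71 156.45]
[302 167  22  23 392] [312.51 178.27]
[414 166  35  37 913] [430.85 183.79]
[268 168  22  23 397] [278.58 179.15]
[362 188  23  25 444] [372.34 199.25]
[284 197  22  21 266] [295.71 206.99]
[320 196  21  23 390] [329.88 206.71]
[414 212  16  16 183] [421.12 219.45]
[303 225  22  25 413] [313.3  236.36]
[268 226  23  24 409] [279.07 237.05]
[365 227  21  21 346] [374.87 236.71]
```

```bash
cat > fit.py <<'E'
from h import *
from scipy.optimize import least_squares
lids=np.array([[312.5,178.3],[278.6,179.15],[329.9,206.7],[313.3,236.4],[279.1,237.05]])
L=unproj("top",lids,0.119)
corn=np.array([[553,137],[606,497],[88,552]])/3.4+[225,110]
C=unproj("top",corn,0.06)
cl=np.array([[135,-240],[-135,-240],[-135,130]])/1e3
R2=lambda a:np.array([[np.cos(a),-np.sin(a)],[np.sin(a),np.cos(a)]])
# jars at outward angle -90deg + th + k*60
ks=[2,4,3,3,3]
def res(p):
    x,y,a,th=p
    r=[]
    for q in L:
        v=R2(-a)@(q[:2]-[x,y]); 
        phis=[-np.pi/2+th+k*np.pi/3 for k in range(1,6)]
        d=[v-0.078*np.array([np.cos(f),np.sin(f)]) for f in phis]
        r+=list(min(d,key=np.linalg.norm))
    for q,w in zip(C,cl): r+=list(.7*(R2(a)@w+[x,y]-q[:2]))
    return np.array(r)
c0=L[:,:2].mean(0)
s=min((least_squares(res,[*c0,a,np.pi+t]) for a in(-.1,.1) for t in (-.2,0,.2)),key=lambda s:s.cost)
print(s.x,(s.fun*1e3).round(1))
x,y,a,th=s.x
print("jar",unproj("top",[372.34,199.25],.117), "local",[R2(-a)@(unproj("top",[372.34,199.25],.117)[0,:2]-[x,y])])
print("knob px",unproj("top",[295.4,207],.122))
W=lambda l:(R2(a)@np.array(l[:2])+[x,y])
P=[[*W(q),.06] for q in cl]+[[*W((0,0)),.124],[*W((0,-.078)),.06]]
P+=[[*W(.078*np.array([np.cos(-np.pi/2+th+k*np.pi/3),np.sin(-np.pi/2+th+k*np.pi/3)])),.123] for k in range(6)]
for sx in(-.03,.03):
  for yy in(-.12,-.238): P.append([*W((sx,yy)),.094])
for n in("top","side"):
    im=cv2.imread(f"pics/{n}0.png"); uv=proj(n,P)
    b=(225,110,230,175) if n=="top" else (270,190,170,130); k=3.4 if n=="top" else 4.5
    cr=cv2.resize(im[b[1]:b[1]+b[3],b[0]:b[0]+b[2]],None,fx=k,fy=k,interpolation=cv2.INTER_CUBIC)
    for q in uv: cv2.circle(cr,tuple(int(v) for v in (q-b[:2])*k),3,(0,255,0),-1)
    cv2.imwrite(f"pics/fit_{n}.png",cr)
E
python3 fit.py
```

```text
[0.55310758 0.05235839 0.12821092 3.04674879] [ 0.1  0.  -0.3  0.2 -0.4  0.5 -0.9  0.5 -0.9 -0.4  2.5 -1.5 -1.4 -1.9
 -4.4  4.1]
jar [[ 0.57456725 -0.12221978  0.117     ]] local [array([-0.00103803, -0.17588911])]
knob px [[0.55283157 0.05329349 0.122     ]]
```

```bash
python3 -c "
import cv2,numpy as np
a=cv2.imread('pics/fit_top.png');b=cv2.imread('pics/fit_side.png')
cv2.imwrite('pics/fit_s.png',b);print(a.shape,b.shape)"
```

```text
(595, 782, 3) (585, 765, 3)
```

View pics/fit_top.png

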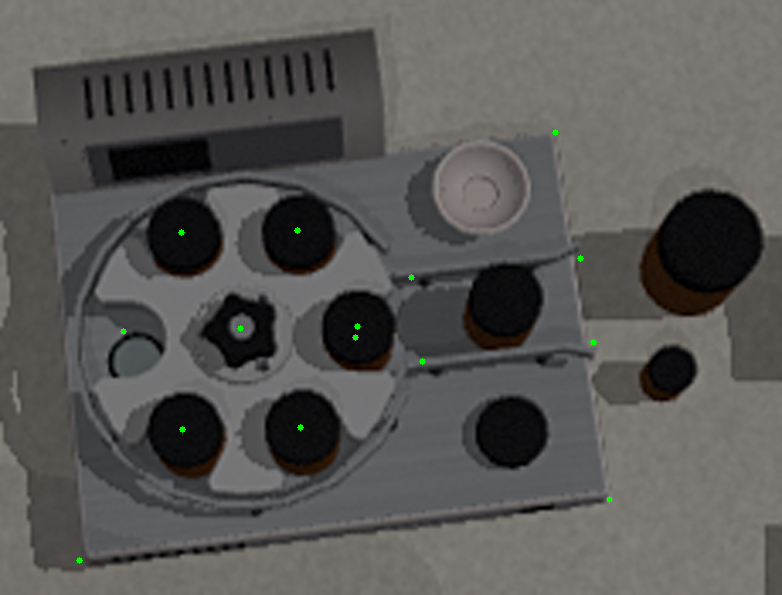

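View pics/fit_side.png

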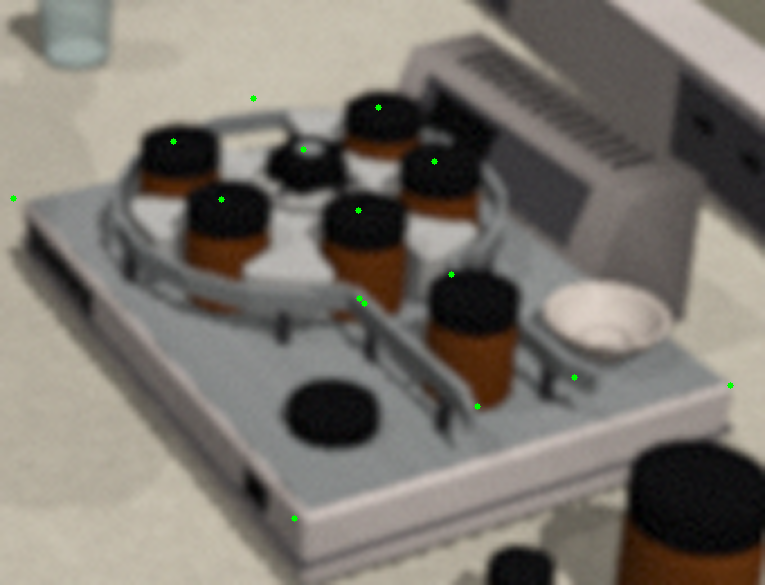

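The middle fits well, but the outer corners project outside the deck in both views, which may be lens distortion. I'll check a long straight edge.

```bash
python3 - <<'E'
import cv2,numpy as np
im=cv2.imread("pics/top0.png").astype(float).mean(2); im=cv2.GaussianBlur(im,(0,0),1.5)
d=np.diff(im,axis=0)
for lo,hi in((45,75),(80,112),(0,20)):
    print(lo,[(x,round(d[lo:hi,x].min(),1),lo+int(d[lo:hi,x].argmin()),round(d[lo:hi,x].max(),1),lo+int(d[lo:hi,x].argmax())) for x in range(5,640,45)])
E
```

```text
45 [(5, np.float64(-8.6), 74, np.float64(4.3), 55), (50, np.float64(-5.5), 74, np.float64(6.2), 55), (95, np.float64(-3.8), 74, np.float64(3.9), 56), (140, np.float64(-1.9), 74, np.float64(7.8), 56), (185, np.float64(-1.1), 74, np.float64(5.2), 56), (230, np.float64(-0.3), 70, np.float64(4.0), 57), (275, np.float64(-0.2), 74, np.float64(5.0), 57), (320, np.float64(-0.4), 45, np.float64(5.7), 58), (365, np.float64(-0.6), 48, np.float64(8.0), 58), (410, np.float64(-0.2), 72, np.float64(6.6), 59), (455, np.float64(-0.2), 74, np.float64(4.3), 59), (500, np.float64(-0.2), 48, np.float64(6.0), 60), (545, np.float64(-0.2), 69, np.float64(4.7), 60), (590, np.float64(-0.4), 73, np.float64(5.5), 61), (635, np.float64(-0.5), 65, np.float64(4.9), 61)]
80 [(5, np.float64(-14.8), 99, np.float64(12.7), 94), (50, np.float64(-1.1), 80, np.float64(2.2), 91), (95, np.float64(-8.2), 80, np.float64(11.3), 96), (140, np.float64(-12.7), 80, np.float64(16.3), 94), (185, np.float64(-6.5), 80, np.float64(13.8), 96), (230, np.float64(-9.4), 80, np.float64(14.3), 96), (275, np.float64(-16.7), 80, np.float64(14.
[... 464 characters left out ...]
(14.0), 2), (50, np.float64(-0.1), 16, np.float64(12.1), 3), (95, np.float64(-0.4), 9, np.float64(14.4), 3), (140, np.float64(-0.0), 14, np.float64(12.1), 3), (185, np.float64(-0.1), 15, np.float64(11.3), 4), (230, np.float64(0.1), 14, np.float64(11.9), 4), (275, np.float64(-0.0), 0, np.float64(12.5), 5), (320, np.float64(-0.3), 11, np.float64(12.8), 5), (365, np.float64(-0.0), 14, np.float64(11.5), 6), (410, np.float64(-0.2), 1, np.float64(10.9), 6), (455, np.float64(-0.2), 12, np.float64(12.0), 7), (500, np.float64(0.0), 0, np.float64(12.2), 7), (545, np.float64(-0.3), 1, np.float64(12.8), 7), (590, np.float64(-0.1), 3, np.float64(12.3), 8), (635, np.float64(-0.0), 0, np.float64(10.5), 9)]
```

```bash
python3 - <<'E'
import cv2
im=cv2.imread("pics/top0.png")[0:120]
a=cv2.resize(im,(800,450)); cv2.line(a,(0,215),(799,215),(0,0,255),1)
cv2.imwrite("pics/strip.png",a)
E
```

```text
(no output)
```

View pics/strip.png

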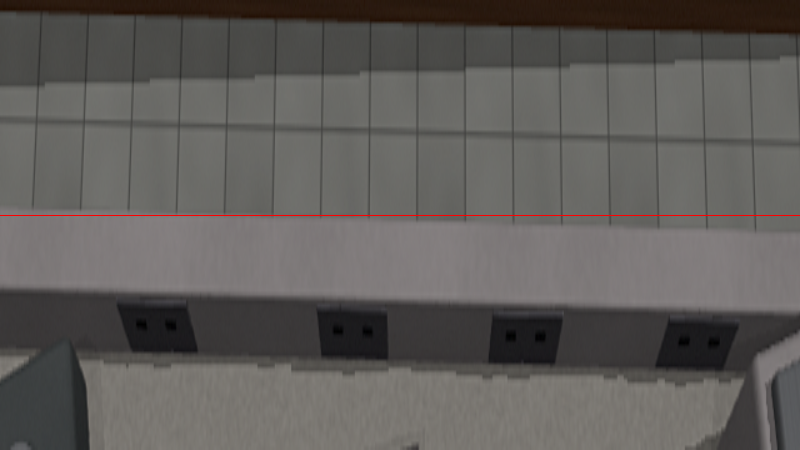

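Row 57 is straight to the pixel, so there is no lens distortion. The deck corners are just rounded, so I'll get the yaw from the edges instead.

```bash
python3 - <<'E'
from h import *
im=cv2.imread("pics/top0.png").astype(float).mean(2)
a=im[110:285,225:455]
cv2.imwrite("pics/c1.png",cv2.resize(a[85:175,20:185],None,fx=4.8,fy=6,interpolation=cv2.INTER_CUBIC)*1.6)
# lower edge scan
g=cv2.GaussianBlur(im,(0,0),1.0)
pts=[];pr=[]
for u in range(258,398,6):
    col=g[:,u]; y0=272-(u-251)*(272-256)/(403-251)
    seg=np.diff(col[int(y0)-8:int(y0)+10]); k=int(np.argmin(seg)); 
    k0=seg[max(k-1,0):k+2]; off=0 if len(k0)<3 else .5*(k0[0]-k0[2])/(k0[0]-2*k0[1]+k0[2]+1e-9)
    pts.append((u,int(y0)-8+k+.5+off)); 
print(np.round(pts,1).tolist())
P=unproj("top",pts,.06)[:,:2]
vx,vy,x0,y0=cv2.fitLine(P.astype(np.float32),cv2.DIST_HUBER,0,.001,.001).ravel()
print("yaw from lower edge",np.arctan2(-vx,vy) if vy>0 else np.arctan2(vx,-vy), x0,y0)
# right edge
pts=[]
for v in range(158,252,5):
    u0=388+(v-150)*(403-388)/(256-150)
    seg=np.diff(g[v,int(u0)-8:int(u0)+10]); k=int(np.argmax(abs(seg))); pts.append((int(u0)-8+k+.5,v))
print(np.round(pts,1).tolist())
P=unproj("top",pts,.06)[:,:2]
vx,vy,x0,y0=cv2.fitLine(P.astype(np.float32),cv2.DIST_HUBER,0,.001,.001).ravel()
print("yaw from right edge",np.arctan(vy/vx),x0,y0)
E
```

```text
[[258.0, 272.9], [264.0, 272.3], [270.0, 271.4], [276.0, 270.7], [282.0, 270.1], [288.0, 269.5], [294.0, 268.7], [300.0, 258.5], [306.0, 267.2], [312.0, 266.3], [318.0, 265.6], [324.0, 265.0], [330.0, 264.3], [336.0, 263.4], [342.0, 262.8], [348.0, 262.1], [354.0, 261.4], [360.0, 260.6], [366.0, 259.9], [372.0, 259.1], [378.0, 258.4], [384.0, 257.5], [390.0, 257.0], [396.0, 256.0]]
yaw from lower edge 0.13535401 0.4347009 -0.058691464
[[387.5, 158.0], [381.5, 163.0], [389.5, 168.0], [389.5, 173.0], [390.5, 178.0], [392.5, 183.0], [393.5, 188.0], [394.5, 193.0], [395.5, 198.0], [396.5, 203.0], [395.5, 208.0], [399.5, 213.0], [400.5, 218.0], [399.5, 223.0], [402.5, 228.0], [399.5, 233.0], [399.5, 238.0], [400.5, 243.0], [401.5, 248.0]]
yaw from right edge 0.15367456 0.59047174 -0.18229398[ WARN:0@0.366] global loadsave.cpp:1063 imwrite_ Unsupported depth image for selected encoder is fallbacked to CV_8U.
```

```bash
python3 - <<'E'
import cv2
im=cv2.imread("pics/top0.png")[170:235,325:405]
cv2.imwrite("pics/lane.png",cv2.convertScaleAbs(cv2.resize(im,None,fx=9,fy=9,interpolation=cv2.INTER_CUBIC),alpha=1.6))
E
```

```text
(no output)
```

View pics/lane.png

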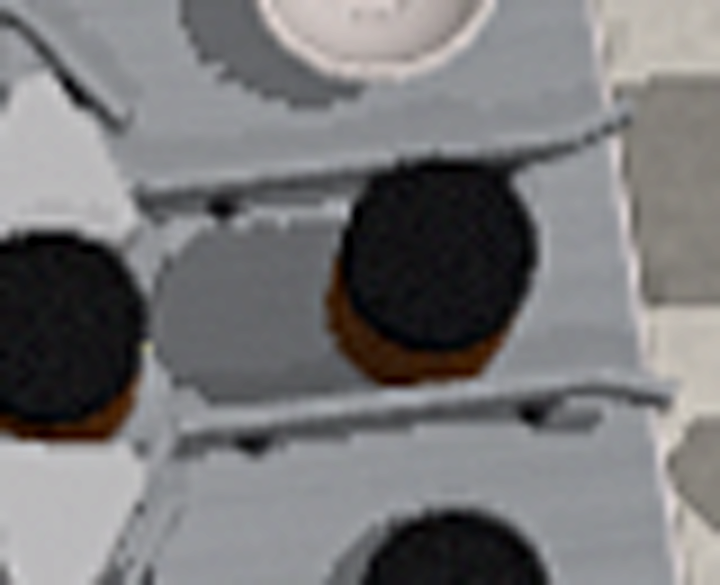

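```bash
cat >> h.py <<'E'
from scipy.spatial.transform import Rotation as Rn
YAW=0.134; AX=np.array([0.553,0.0525]); OUT=np.array([np.sin(YAW),-np.cos(YAW)]); LOAD=AX+.078*OUT; JAR=np.array([.5746,-.1222])
def st():
    s=arm.sense(); R=Rn.from_rotvec(s["ee_rot"]).as_matrix()
    ya=np.degrees(np.arctan2(R[1,1],R[0,1]))
    print("t",round(s["time"],2),"tcp",s["tool_pos"].round(4),"F",s["wrist_force"].round(1),"T",s["wrist_torque"].round(2),"w",round(s["width"],4),"jawdir",ya.round(2),"z",R[:,2].round(3),"j",s["joints"].round(2)); return s,R
def to(p,jaw=None):
    s,R=st(); d=R.T@(np.asarray(p)-s["tool_pos"])*1000
    print("tool shift mm",d.round(1))
    if jaw is not None:
        y=np.degrees(np.arctan2(R[1,1],R[0,1])); e=(jaw-y+90)%180-90
        print("tool z turn rad",-np.radians(e).round(3), "tilt fix", (R.T@np.cross(R[:,2],[0,0,-1])).round(4))
E
python3 - <<'E'
from h import *
to([*AX,.2],122); to([*AX,.2],62); print(LOAD)
E
```

```text
t 0.1 tcp [0.2091 0.6149 0.2301] F [-0.4 -0.1 -0.1] T [-0.03 -0.06  0.01] w 0.0854 jawdir 71.22 z [-0.001 -0.002 -1.   ] j [ 1.16  0.12  1.65  0.    1.37 -0.08]
tool shift mm [-506.7 -421.6   30.9]
tool z turn rad -0.886 tilt fix [-0.0019 -0.0002  0.    ]
t 0.1 tcp [0.2091 0.6149 0.2301] F [-0.4 -0.1 -0.1] T [-0.03 -0.06  0.01] w 0.0854 jawdir 71.22 z [-0.001 -0.002 -1.   ] j [ 1.16  0.12  1.65  0.    1.37 -0.08]
tool shift mm [-506.7 -421.6   30.9]
tool z turn rad 0.161 tilt fix [-0.0019 -0.0002  0.    ]
[ 0.56342075 -0.02480076]
```

```bash
python3 -m inch '[[-20,-16.6,0,0,0,0,0.75],[-30,-25,0,0,0,0,0.75],[-30,-25,0,0,0,0,0.75],[-30,-25,0,0,0,0,0.75],[-30,-25,0,0,0,0,0.75]]' 50 && python3 -m inch '[[-30,-25,0,0,0,0,0.75],[-30,-25,0,0,0,0,0.75],[-30,-25,0,0,0,0,0.75],[-30,-25,0,0,0,0,0.75],[-30,-25,0,0,0,0,0.75]]' && python3 -m inch '[[-30,-25,0,0,0,0,0.75],[-30,-25,0,0,0,0,0.75],[-30,-25,0,0,0,0,0.75],[-30,-25,0,0,0,0,0.75],[-30,-25,0,0,0,0,0.75]]'; python3 -c "
from h import *
to([*AX,.18],62)"
```

```text
time: 0.52
tool_pos: [0.3045, 0.4582, 0.2307]
ee_rot: [-0.511, -3.099, 0.001]
wrist_force: [1.0, 0.1, -0.0]
width: 0.0639
time: 0.93
tool_pos: [0.4064, 0.2914, 0.2309]
ee_rot: [-0.512, -3.099, 0.0]
wrist_force: [1.5, 0.5, -0.9]
width: 0.0639
time: 1.35
tool_pos: [0.5082, 0.1247, 0.231]
ee_rot: [-0.513, -3.099, 0.0]
wrist_force: [0.6, 0.6, 0.2]
width: 0.0641
t 1.35 tcp [0.5082 0.1247 0.231 ] F [0.6 0.6 0.2] T [ 0.02  0.05 -0.07] w 0.0641 jawdir 71.21 z [-0.  0. -1.] j [ 0.14 -0.16  1.93  0.    1.37 -1.1 ]
tool shift mm [-65.7 -53.9  50.9]
tool z turn rad 0.161 tilt fix [-0.0001 -0.0004 -0.    ]
```

```bash
python3 -m inch '[[-25,-20,10,0,0,0,0.75],[-25,-20,10,0,0,0,0.75],[-10,-10,10,0,0,0,0.75],[-5,-4,10,0,0,0.08,0.75],[0,0,10,0,0,0.08,0.75]]'; python3 -m inch '[[0,0,0,0,0,0,0.75],[0,0,0,0,0,0,0.75],[0,0,0,0,0,0,0.75],[0,0,0,0,0,0,0.75],[0,0,0,0,0,0,0.75]]';python3 -c "
from h import *
to([*AX,.102],62)
for n in('top','side'):
    im=vision.capture(n);cv2.imwrite(f'pics/{n}1.png',im[:,:,::-1])
    b=(225,110,230,175) if n=='top' else (270,150,170,170)
    cv2.imwrite(f'pics/{n}1c.png',cv2.resize(im[b[1]:b[1]+b[3],b[0]:b[0]+b[2],::-1],None,fx=3.4,fy=3.4,interpolation=cv2.INTER_CUBIC))"
```

```text
time: 1.77
tool_pos: [0.5521, 0.0533, 0.18]
ee_rot: [-0.768, -3.045, 0.0]
wrist_force: [0.3, -0.2, 0.3]
width: 0.0642
time: 2.18
tool_pos: [0.5523, 0.0551, 0.1823]
ee_rot: [0.756, 3.048, 0.001]
wrist_force: [0.6, 0.5, -0.0]
width: 0.0638
t 2.18 tcp [0.5523 0.0551 0.1823] F [ 0.6  0.5 -0. ] T [-0.03 -0.05 -0.02] w 0.0638 jawdir 62.13 z [ 0.002  0.    -1.   ] j [ 0.   -0.05  1.91  0.    1.28 -1.08]
tool shift mm [-1.7 -2.  80.3]
tool z turn rad 0.002 tilt fix [ 0.0008  0.0013 -0.    ]
```

View pics/side1c.png

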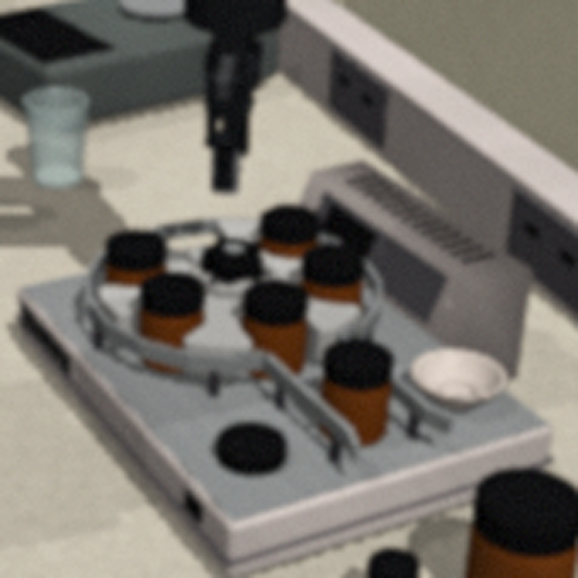

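```bash
python3 - <<'E'
from h import *
s,R=st()
tip=s["tool_pos"]+R[:,2]*(-.006)
P=[tip+R[:,1]*o+R[:,0]*e for o in(-.0465,-.032,.032,.0465) for e in(-.011,.011)]
for n,b,k in(("top",(255,150,90,75),8),("side",(310,150,60,60),10)):
    im=cv2.imread(f"pics/{n}1.png"); cr=cv2.resize(im[b[1]:b[1]+b[3],b[0]:b[0]+b[2]],None,fx=k,fy=k,interpolation=cv2.INTER_CUBIC)
    cr=cv2.convertScaleAbs(cr,alpha=1.7,beta=10)
    for q in proj(n,P): cv2.circle(cr,tuple(int(v) for v in (q-b[:2]+.5)*k),3,(0,255,0),-1)
    q=proj(n,[s["tool_pos"]])[0]; cv2.circle(cr,tuple(int(v) for v in (q-b[:2]+.5)*k),3,(0,0,255),-1)
    cv2.imwrite(f"pics/{n}1t.png",cr)
E
```

```text
t 2.28 tcp [0.5522 0.0549 0.1821] F [ 0.6 -0.1 -0.3] T [ 0.05 -0.01  0.02] w 0.0639 jawdir 62.11 z [ 0.001  0.    -1.   ] j [ 0.   -0.05  1.91 -0.    1.28 -1.08]
```

View pics/top1t.png

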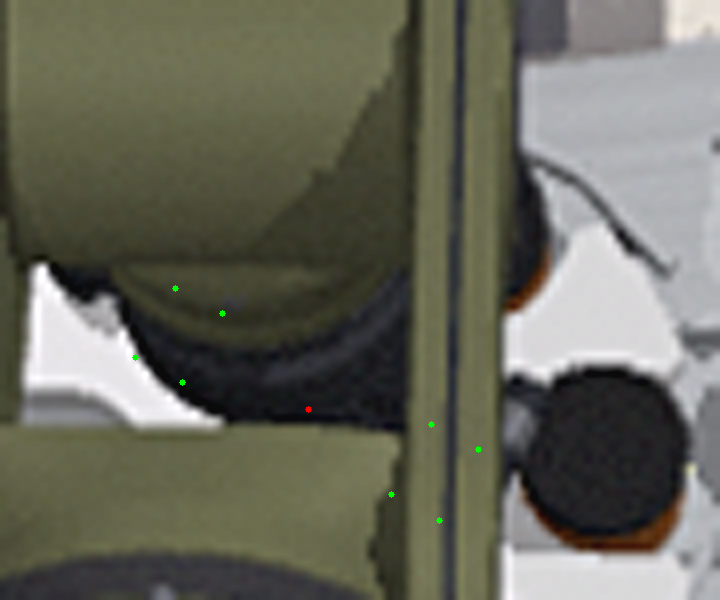

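View pics/side1t.png

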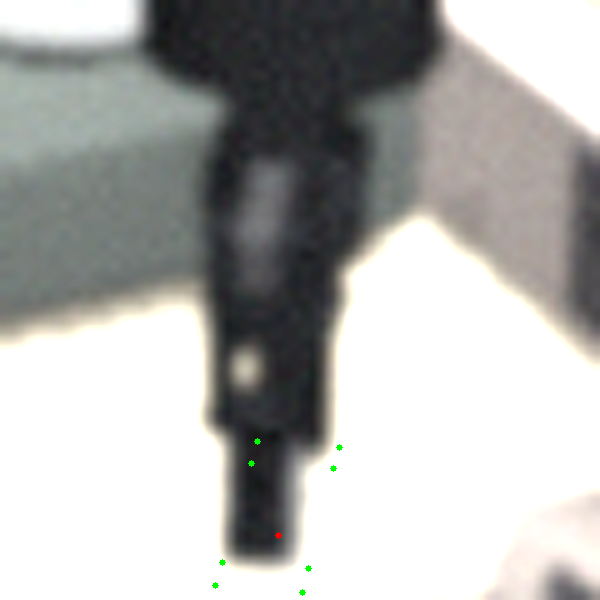

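```bash
python3 - <<'E'
from h import *
for n in("top","side"):
    c=vision.get_calibration(n);R=cv2.Rodrigues(c["rvec"])[0];print(n,R.round(2).tolist(),(-R.T@c["tvec"]).round(3))
p=np.array([*AX,.123]);q0=proj("side",[p])[0]
for d in([.001,0,0],[0,.001,0],[0,0,.001]): print((proj("side",[p+d])[0]-q0).round(3),(proj("top",[p+d])[0]-proj("top",[p])[0]).round(3))
E
```

```text
top [[0.01, -1.0, -0.0], [-0.98, -0.01, -0.18], [0.18, 0.01, -0.98]] [ 0.295 -0.014  1.179]
side [[0.94, -0.33, 0.01], [-0.16, -0.47, -0.87], [0.3, 0.82, -0.49]] [ 0.141 -0.95   0.671]
[ 0.348 -0.054] [ 0.01  -0.428]
[-0.137 -0.161] [-0.44  -0.006]
[ 0.011 -0.334] [-0.025 -0.105]
```

```bash
python3 -m inch '[[-3,-1,15,0,0,0,0.75],[0,0,15,0,0,0,0.75],[0,0,12,0,0,0,0.75],[0,0,8,0,0,0,0.75],[0,0,0,0,0,0,0.75]]';python3 -c "
from h import *
s,R=st()
b=(300,170,80,80);k=8
for n,b,k in(('side',(300,180,80,70),9),('top',(240,150,110,100),7)):
    im=vision.capture(n)[:,:,::-1].copy();cv2.imwrite(f'pics/{n}2.png',im)
    cr=cv2.convertScaleAbs(cv2.resize(im[b[1]:b[1]+b[3],b[0]:b[0]+b[2]],None,fx=k,fy=k,interpolation=cv2.INTER_CUBIC),alpha=1.7,beta=10)
    q=proj(n,[s['tool_pos']])[0]; cv2.circle(cr,tuple(int(v) for v in (q-b[:2]+.5)*k),3,(0,0,255),-1)
    cv2.imwrite(f'pics/{n}2c.png',cr)"
```

```text
time: 2.7
tool_pos: [0.5527, 0.0524, 0.1289]
ee_rot: [-0.757, -3.045, 0.002]
wrist_force: [-0.6, -0.7, 0.1]
width: 0.0638
t 2.7 tcp [0.5527 0.0524 0.1289] F [-0.6 -0.7  0.1] T [ 0.07  0.02 -0.01] w 0.0638 jawdir 62.07 z [-0.004  0.    -1.   ] j [-0.    0.    1.95  0.    1.19 -1.09]
```

View pics/side2c.png

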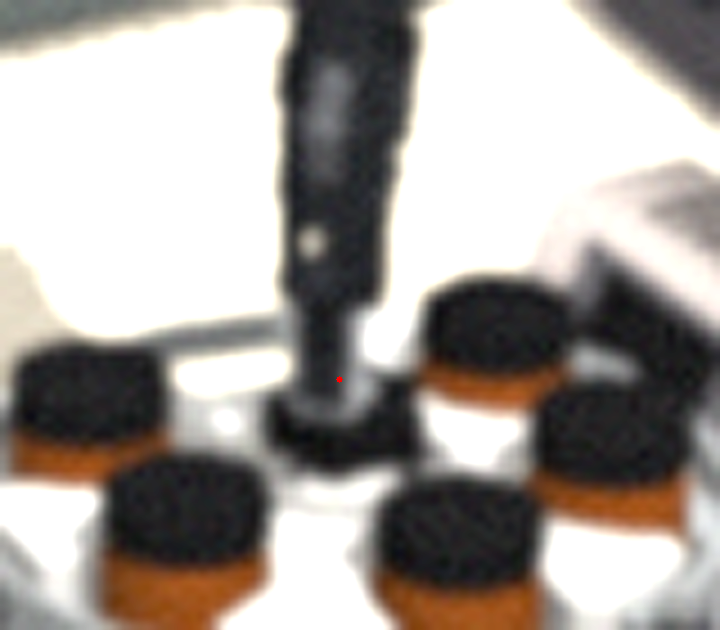

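View pics/top2c.png

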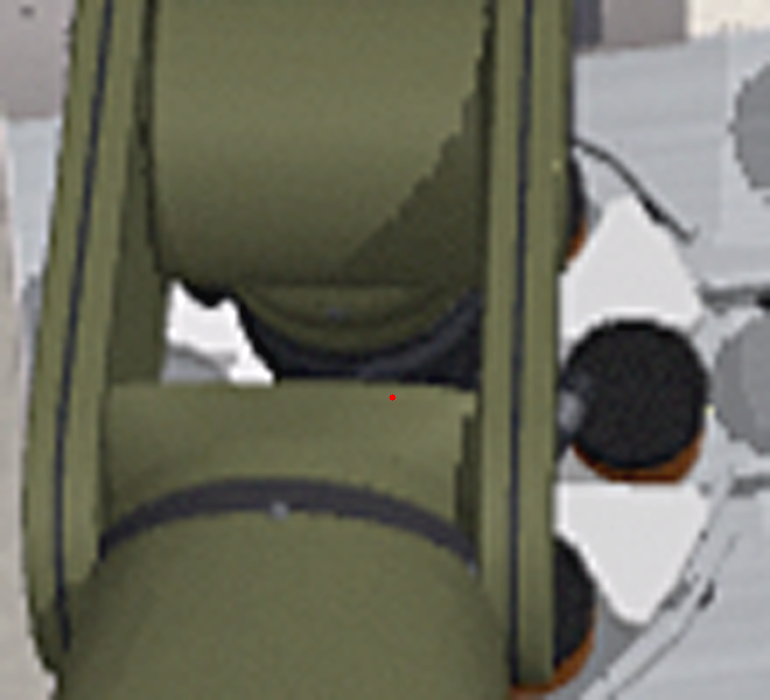

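```bash
python3 -m inch '[[-1.5,0.5,7,0,0,0,0.75],[0,0,7,0,0,0,0.75],[0,0,7,0,0,0,0.75],[0,0,5,0,0,0,0.75],[0,0,0,0,0,0,0.75]]' 40; python3 -m inch '[[0,0,0,0,0,0,0.66],[0,0,0,0,0,0,0.62],[0,0,0,0,0,0,0.58],[0,0,0,0,0,0,0.55],[0,0,0,0,0,0,0.5]]' 40;python3 -c "
from h import *
s,R=st(); print((R.T@s['wrist_force']).round(1))"
```

```text
time: 3.22
tool_pos: [0.5546, 0.052, 0.1035]
ee_rot: [-0.758, -3.046, 0.001]
wrist_force: [0.6, -0.6, -0.3]
width: 0.0638
time: 3.63
tool_pos: [0.5562, 0.0524, 0.1062]
ee_rot: [0.759, 3.048, 0.001]
wrist_force: [-0.9, 1.8, 2.5]
width: 0.0471
t 3.63 tcp [0.5562 0.0524 0.1062] F [-0.9  1.8  2.5] T [ 0.35  0.18 -0.16] w 0.0471 jawdir 62.03 z [ 0.001  0.001 -1.   ] j [-0.    0.04  1.96  0.    1.14 -1.09]
[ 1.6  1.2 -2.5]
```

```bash
python3 -m inch '[[0,0,0,0,0,0.0,0.45],[0,0,0,0,0,0.04,0.45],[0,0,0,0,0,0.08,0.45],[0,0,0,0,0,0.08,0.45],[0,0,0,0,0,0.1,0.45]]' 50;python3 -c "
from h import *
s,R=st(); print((R.T@s['wrist_force']).round(1))
im=vision.capture('side')[:,:,::-1];cv2.imwrite('pics/side3.png',cv2.resize(im[180:260,290:400],None,fx=7,fy=7,interpolation=cv2.INTER_CUBIC))"
```

```text
time: 4.05
tool_pos: [0.5559, 0.0525, 0.1063]
ee_rot: [1.211, 2.899, 0.001]
wrist_force: [-2.7, 2.7, 4.4]
width: 0.0469
t 4.05 tcp [0.5559 0.0525 0.1063] F [-2.7  2.7  4.4] T [0.58 0.4  0.23] w 0.0469 jawdir 44.67 z [ 0.     0.001 -1.   ] j [-0.    0.03  1.96  0.    1.14 -0.78]
[ 3.8  0.  -4.4]
```

View pics/side3.png

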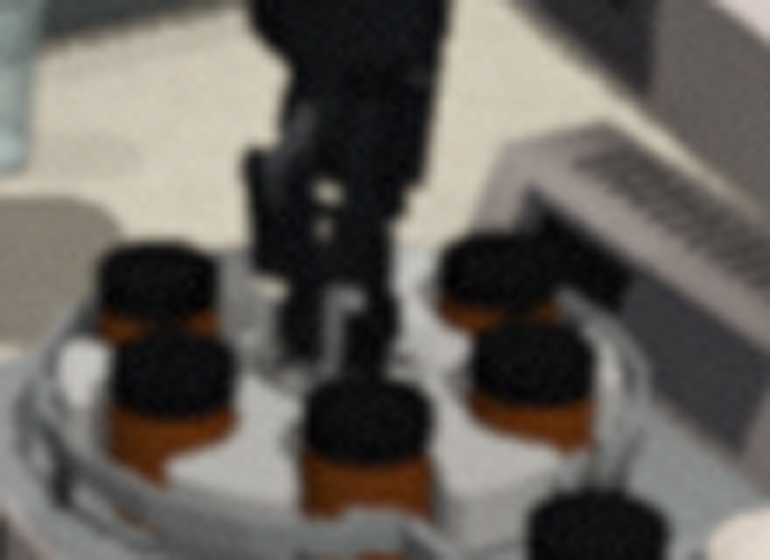

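The jars moved clockwise along with the knob (near jar now at (365,430) in the crop), so the grip holds. I'll continue.

```bash
python3 -m inch '[[0,0,0,0,0,0.12,0.45],[0,0,0,0,0,0.12,0.45],[0,0,0,0,0,0.12,0.45],[0,0,0,0,0,0.12,0.45],[0,0,0,0,0,0.12,0.45]]' ;python3 -c "
from h import *
s,R=st(); print((R.T@s['wrist_force']).round(1))"; python3 -m inch '[[0,0,0,0,0,0.12,0.45],[0,0,0,0,0,0.12,0.45],[0,0,0,0,0,0.12,0.45],[0,0,0,0,0,0.12,0.45],[0,0,0,0,0,0.12,0.45]]' ;python3 -c "
from h import *
s,R=st(); print((R.T@s['wrist_force']).round(1))
im=vision.capture('side')[:,:,::-1];cv2.imwrite('pics/side4.png',cv2.resize(im[180:260,290:400],None,fx=7,fy=7,interpolation=cv2.INTER_CUBIC))"
```

```text
time: 4.52
tool_pos: [0.5556, 0.0533, 0.1063]
ee_rot: [-2.014, -2.409, -0.002]
wrist_force: [-3.3, 5.6, 6.1]
width: 0.0469
t 4.52 tcp [0.5556 0.0533 0.1063] F [-3.3  5.6  6.1] T [1.   0.47 0.23] w 0.0469 jawdir 10.19 z [-0.     0.002 -1.   ] j [-0.    0.03  1.97  0.    1.14 -0.18]
[ 6.1 -2.2 -6.1]
time: 4.93
tool_pos: [0.5558, 0.054, 0.1063]
ee_rot: [-2.635, -1.705, -0.004]
wrist_force: [-2.7, 8.7, 5.0]
width: 0.0467
t 4.93 tcp [0.5558 0.054  0.1063] F [-2.7  8.7  5. ] T [1.38 0.29 0.2 ] w 0.0467 jawdir -24.19 z [ 0.     0.004 -1.   ] j [-0.    0.03  1.96  0.    1.14  0.42]
[ 6.9 -6.  -4.9]
```

View pics/side4.png

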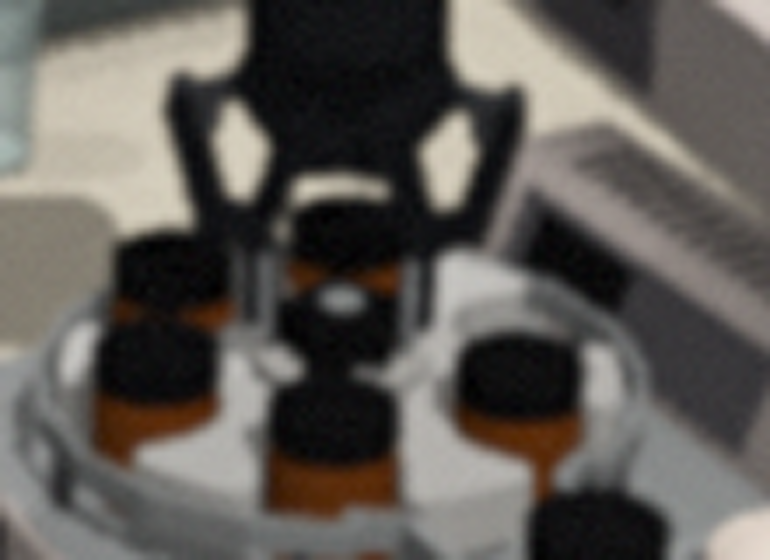

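```bash
python3 -m inch '[[0.7,-0.6,0,0,0,0.12,0.45],[0,0,0,0,0,0.12,0.45],[0,0,0,0,0,0.12,0.45],[0,0,0,0,0,0.12,0.45],[0,0,0,0,0,0.12,0.45]]' ;python3 -c "
from h import *
s,R=st(); print((R.T@s['wrist_force']).round(1))"; python3 -m inch '[[0,0,0,0,0,0.12,0.45],[0,0,0,0,0,0.12,0.45],[0,0,0,0,0,0.12,0.45],[0,0,0,0,0,0.12,0.45],[0,0,0,0,0,0.12,0.45]]' ;python3 -c "
from h import *
s,R=st(); print((R.T@s['wrist_force']).round(1))
im=vision.capture('side')[:,:,::-1];cv2.imwrite('pics/side5.png',cv2.resize(im[180:260,290:400],None,fx=7,fy=7,interpolation=cv2.INTER_CUBIC))"
```

```text
time: 5.4
tool_pos: [0.5564, 0.0545, 0.1063]
ee_rot: [-3.022, -0.85, -0.005]
wrist_force: [1.0, 7.1, 2.4]
width: 0.0464
t 5.4 tcp [0.5564 0.0545 0.1063] F [1.  7.1 2.4] T [ 1.09 -0.21  0.16] w 0.0464 jawdir -58.56 z [ 0.003  0.003 -1.   ] j [0.   0.03 1.96 0.   1.14 1.02]
[ 4.6 -5.5 -2.3]
time: 5.82
tool_pos: [0.5571, 0.0547, 0.1063]
ee_rot: [-3.137, 0.08, -0.007]
wrist_force: [3.9, 8.2, 0.4]
width: 0.0469
t 5.82 tcp [0.5571 0.0547 0.1063] F [3.9 8.2 0.4] T [ 1.02 -0.7   0.2 ] w 0.0469 jawdir -92.93 z [ 0.005  0.003 -1.   ] j [0.   0.04 1.96 0.   1.14 1.62]
[ 3.5 -8.4 -0.3]
```

View pics/side5.png

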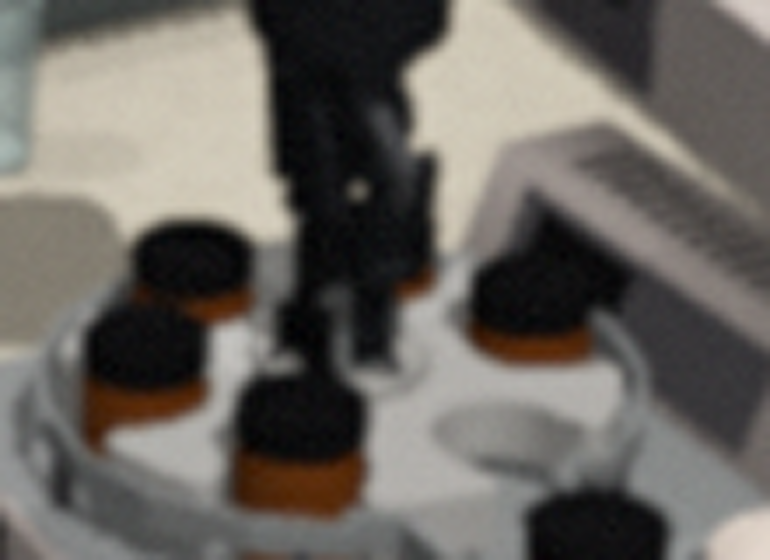

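```bash
python3 -m inch '[[0,-0.6,0,0,0,0.1,0.45],[0,0,0,0,0,0.1,0.45],[0,0,0,0,0,0.08,0.45],[0,0,0,0,0,0.05,0.45],[0,0,0,0,0,0.0,0.45]]' ;python3 -c "
from h import *
s,R=st(); print((R.T@s['wrist_force']).round(1))
for n,b,k in(('side',(290,180,110,80),7),('top',(225,110,230,175),3.4)):
    im=vision.capture(n)[:,:,::-1];cv2.imwrite(f'pics/{n}6.png',im)
    cv2.imwrite(f'pics/{n}6c.png',cv2.resize(im[b[1]:b[1]+b[3],b[0]:b[0]+b[2]],None,fx=k,fy=k,interpolation=cv2.INTER_CUBIC))"
```

```text
time: 6.28
tool_pos: [0.5575, 0.0545, 0.1063]
ee_rot: [-3.083, 0.589, -0.008]
wrist_force: [5.7, 5.7, -1.1]
width: 0.0465
t 6.28 tcp [0.5575 0.0545 0.1063] F [ 5.7  5.7 -1.1] T [ 0.7  -0.81 -0.09] w 0.0465 jawdir -111.65 z [ 0.006  0.002 -1.   ] j [0.   0.04 1.96 0.   1.14 1.95]
[ 3.2 -7.4  1.1]
```

View pics/top6c.png

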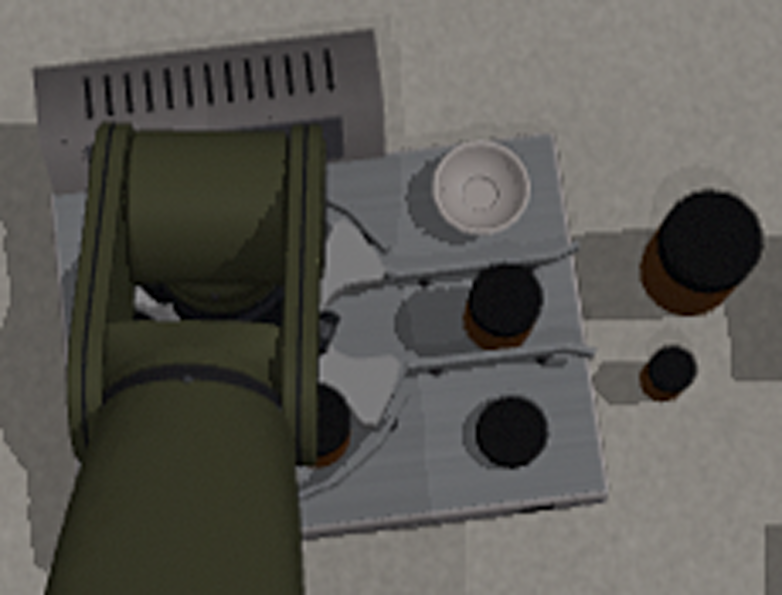

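View pics/side6c.png

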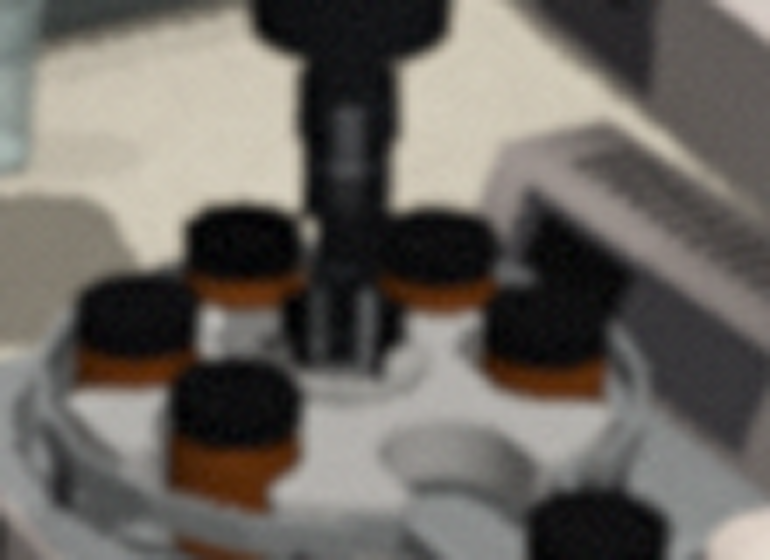

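```bash
python3 -m inch '[[0,0,0,0,0,0,0.6],[0,0,0,0,0,0,0.68],[0,0,0,0,0,0,0.73],[0,0,-5,0,0,0,0.73],[0,0,-15,0,0,0,0.73]]' && python3 -m inch '[[0,0,-20,0,0,0,0.73],[0,0,-25,0,0,0,0.73],[0,0,-25,0,0,0,0.73],[0,0,-15,0,0,-0.12,0.5],[0,0,0,0,0,-0.12,0.25]]';python3 -c "
from h import *
to([*(AX+.24*OUT),.2],7.7)"
```

```text
time: 6.8
tool_pos: [0.5534, 0.0532, 0.123]
ee_rot: [3.085, -0.587, -0.009]
wrist_force: [0.2, -0.0, 0.8]
width: 0.0622
time: 7.22
tool_pos: [0.5578, 0.0532, 0.2158]
ee_rot: [-3.135, 0.205, -0.013]
wrist_force: [0.2, -0.0, -0.3]
width: 0.0392
t 7.22 tcp [0.5578 0.0532 0.2158] F [ 0.2 -0.  -0.3] T [-0.01  0.02 -0.04] w 0.0392 jawdir -97.49 z [ 0.008 -0.    -1.   ] j [-0.   -0.07  1.87 -0.    1.33  1.7 ]
tool shift mm [ 58.  233.   16.1]
tool z turn rad 1.306 tilt fix [-0.0006 -0.0081  0.    ]
```

```bash
python3 -m inch '[[5,20,0,0,0,0,0.25],[9,36,0,0,0,0,0.25],[9,36,0,0,0,0,0.25],[9,36,0,0,0,0,0.25],[9,36,0,0,0,0,0.25]]' && python3 -m inch '[[9,36,0,0,0,0,0.25],[8,33,0,0,0,0,0.25],[0,0,0,0,0,-0.12,0.25],[0,0,0,0,0,-0.12,0.25],[0,0,0,0,0,-0.12,0.25]]';python3 -c "
from h import *
to([*(AX+.24*OUT),.2],7.7)
for n,b,k in(('side',(270,170,150,120),5),('top',(225,110,230,175),3.4)):
    im=vision.capture(n)[:,:,::-1];cv2.imwrite(f'pics/{n}7.png',im)
    cv2.imwrite(f'pics/{n}7c.png',cv2.resize(im[b[1]:b[1]+b[3],b[0]:b[0]+b[2]],None,fx=k,fy=k,interpolation=cv2.INTER_CUBIC))"
```

```text
time: 7.63
tool_pos: [0.5736, -0.1163, 0.2108]
ee_rot: [3.134, -0.213, 0.0]
wrist_force: [1.0, 1.2, -0.2]
width: 0.0214
time: 8.05
tool_pos: [0.5809, -0.1865, 0.2104]
ee_rot: [3.121, 0.357, -0.001]
wrist_force: [-0.7, -0.3, -0.4]
width: 0.021
t 8.05 tcp [ 0.5809 -0.1865  0.2104] F [-0.7 -0.3 -0.4] T [-0.05 -0.02 -0.02] w 0.021 jawdir -76.95 z [-0.001 -0.    -1.   ] j [-0.4   0.05  1.76 -0.    1.33  0.94]
tool shift mm [ 4.3 -0.2 10.4]
tool z turn rad -1.477 tilt fix [-0.      0.0007  0.    ]
```

View pics/top7c.png

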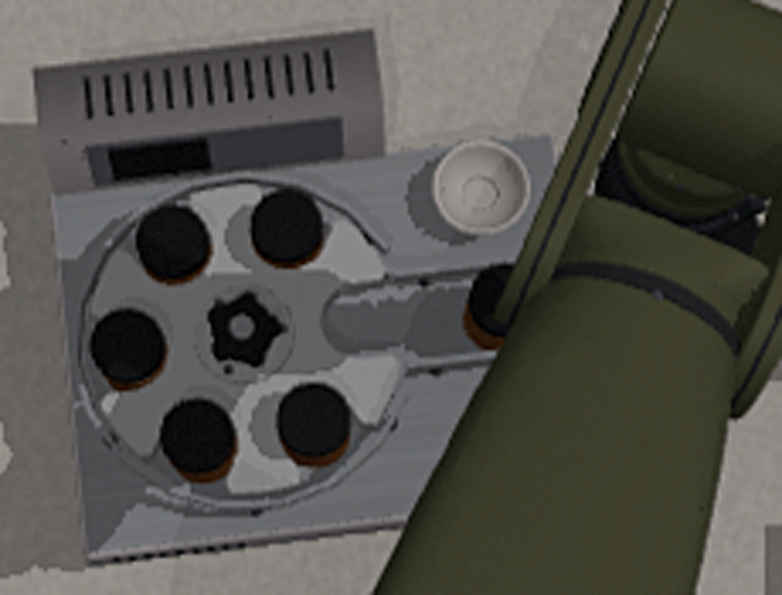

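View pics/side7c.png

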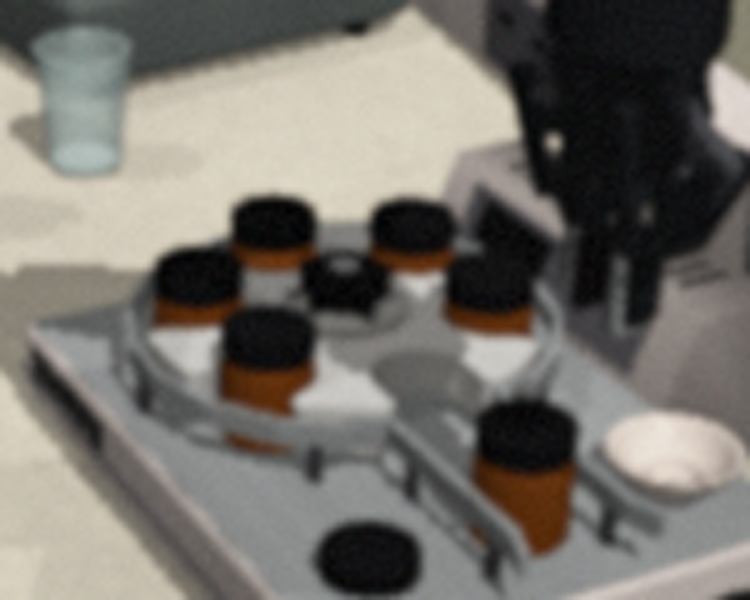

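```bash
cat > ang.py <<'E'
from h import *
import sys
from scipy.optimize import least_squares
def ang(fn):
    im=cv2.imread(fn); g=im.max(2); m=(g<38).astype(np.uint8)
    n,l,s,c=cv2.connectedComponentsWithStats(m)
    P=[c[i] for i in range(1,n) if 300<s[i,4]<470 and s[i,2]<27 and 240<c[i][0]<345 and 160<c[i][1]<260]
    L=unproj("top",P,.119)[:,:2]
    def res(p):
        r=[]
        for q in L:
            F=[p[2]+k*np.pi/3 for k in range(6)]
            r+=list(min((q-p[:2]-p[3]*np.array([np.cos(f),np.sin(f)]) for f in F),key=np.linalg.norm))
        return r
    s=min((least_squares(res,[*L.mean(0),t,.078]) for t in np.arange(0,1.05,.2)),key=lambda s:s.cost)
    print(fn,len(P),"centre",s.x[:2].round(4),"r",s.x[3].round(4),"abs angle mod 60deg",np.degrees(s.x[2])%60,"rms mm",1e3*np.sqrt(np.mean(np.square(s.fun))))
    return s.x
if __name__=="__main__":
    for f in sys.argv[1:]: ang(f)
    print("want lane dir mod60:",np.degrees(np.arctan2(OUT[1],OUT[0]))%60)
E
python3 ang.py pics/top0.png pics/top7.png
python3 - <<'E'
from h import *
im=cv2.imread("pics/top7.png")[165:230,305:375]
cv2.imwrite("pics/pk.png",cv2.convertScaleAbs(cv2.resize(im,None,fx=9,fy=9,interpolation=cv2.INTER_CUBIC),alpha=1.6))
E
```

```text
pics/top0.png 5 centre [0.5527 0.0525] r 0.0782 abs angle mod 60deg 31.981145331518764 rms mm 0.3251344237043706
pics/top7.png 5 centre [0.5533 0.0525] r 0.0779 abs angle mod 60deg 38.71917469874027 rms mm 0.25458021891901683
want lane dir mod60: 37.67763445475302
```

View pics/pk.png

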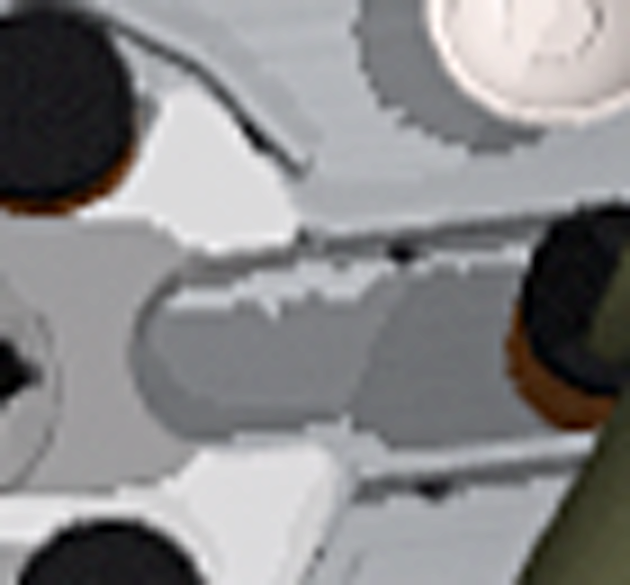

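```bash
python3 - <<'E'
from h import *
im=cv2.imread("pics/top0.png").astype(float).mean(2)
g=cv2.GaussianBlur(im,(0,0),.8)
def scan(us,f,hw,sign,z,name):
    pts=[]
    for u in us:
        y0=int(round(f(u))); seg=sign*np.diff(g[y0-hw:y0+hw+1,u]); k=int(np.argmax(seg))
        if 0<k<len(seg)-1:
            a,b,c=seg[k-1:k+2]; k=k+.5*(a-c)/(a-2*b+c)
        pts.append((u,y0-hw+k+.5))
    pts=np.array(pts)
    for _ in range(3):
        p=np.polyfit(pts[:,0],pts[:,1],1); r=pts[:,1]-np.polyval(p,pts[:,0]); pts=pts[abs(r)<max(.35,1.5*np.std(r))]
    e=unproj("top",[[us[0],np.polyval(p,us[0])],[us[-1],np.polyval(p,us[-1])]],z)[:,:2]
    d=e[1]-e[0]; yaw=np.arctan2(d[0],-d[1])
    n=np.array([np.cos(.134),np.sin(.134)])
    print(name,len(pts),"yaw",yaw.round(4),"rms",np.std(pts[:,1]-np.polyval(p,pts[:,0])).round(2),"local x of mid",((e.mean(0)-[.553,.0525])@n).round(4))
low=lambda u:272.5-(u-258)*.1225
scan(range(255,398,2),low,3,-1,.06,"deck lower edge dark")
lg=lambda u:(170+440/9)-(u-(325+180/9))*.1225
scan(range(348,384),lg,4,-1,.094,"lower guide, bright->dark going down")
scan(range(348,384),lambda u:lg(u)-3,4,1,.094,"lower guide, dark->bright")
ug=lambda u:(170+190/9)-(u-(325+150/9))*.1225
scan(range(343,362),ug,4,-1,.094,"upper guide b->d")
scan(range(343,362),ug,4,1,.094,"upper guide d->b")
scan(range(240,330),lambda u:(110+68/3.4)-(u-235)*.113,4,-1,.112,"housing top edge")
scan(range(240,330),lambda u:(110+68/3.4)-(u-235)*.113,4,1,.112,"housing top edge")
E
```

```text
deck lower edge dark 72 yaw 0.1353 rms 0.07 local x of mid -0.1323
lower guide, bright->dark going down 35 yaw 0.1331 rms 0.11 local x of mid -0.0326
lower guide, dark->bright 30 yaw 0.1382 rms 0.15 local x of mid -0.0265
upper guide b->d 18 yaw 0.1392 rms 0.12 local x of mid 0.0326
upper guide d->b 14 yaw 0.1266 rms 0.24 local x of mid 0.0246
housing top edge 90 yaw 0.1346 rms 0.04 local x of mid 0.2072
housing top edge 70 yaw 0.1364 rms 0.26 local x of mid 0.2
```

The wheel reads about 1.0° short of square, inside the measurement error and small next to the 2 mm of pocket play. The pocket visibly lines up with the guides. Next, the fingers go behind the jar.

```bash
sed -i 's/YAW=0.134; AX=np.array(\[0.553,0.0525\])/YAW=0.135; AX=np.array([0.5550,0.053])/' h.py; python3 -m inch '[[0,0,0,0,0,-0.12,0.15],[0,0,0,0,0,-0.12,0.15],[0,0,0,0,0,-0.12,0.15],[0,0,0,0,0,-0.12,0.15],[0,0,0,0,0,-0.12,0.15]]' && python3 -m inch '[[0,0,0,0,0,-0.12,0.15],[0,0,0,0,0,-0.12,0.15],[0,0,0,0,0,-0.12,0.15],[0,0,0,0,0,-0.12,0.15],[0,0,0,0,0,-0.12,0.15]]' && python3 -m inch '[[0,0,0,0,0,-0.12,0.15],[0,0,0,0,0,-0.12,0.15],[0,0,0,0,0,-0.03,0.15],[0,0,0,0,0,0,0.15],[0,0,0,0,0,0,0.15]]' ;python3 -c "
from h import *
to([*(AX+.230*OUT),.135],7.73)"
```

```text
time: 8.57
tool_pos: [0.5812, -0.1851, 0.2105]
ee_rot: [2.877, 1.262, -0.0]
wrist_force: [0.5, 0.2, 0.7]
width: 0.0128
time: 8.98
tool_pos: [0.5812, -0.1851, 0.2105]
ee_rot: [2.376, 2.056, -0.0]
wrist_force: [-0.5, 0.3, -0.5]
width: 0.0131
time: 9.4
tool_pos: [0.5812, -0.1851, 0.2105]
ee_rot: [2.084, 2.351, -0.0]
wrist_force: [-0.9, 0.4, -1.3]
width: 0.0127
t 9.4 tcp [ 0.5812 -0.1851  0.2105] F [-0.9  0.4 -1.3] T [ 0.05 -0.07  0.  ] w 0.0127 jawdir 6.89 z [-0. -0. -1.] j [-0.4   0.05  1.76 -0.    1.33 -0.52]
tool shift mm [ 9.6  5.9 75.5]
tool z turn rad -0.015 tilt fix [-0.0001  0.0002 -0.    ]
```

```bash
python3 -m inch '[[4,3,10,0,0,-0.015,0.15],[4,3,20,0,0,0,0.15],[0,0,20,0,0,0,0.15],[0,0,20,0,0,0,0.15],[0,0,10,0,0,0,0.15]]';python3 -c "
from h import *
s,R=st()
print((Rn.from_rotvec([0,0,0]).as_matrix()[0,0]), ((s['tool_pos'][:2]-AX)@OUT).round(4), ((s['tool_pos'][:2]-AX)@[np.cos(YAW),np.sin(YAW)]).round(4))
for n,b,k in(('side',(340,190,110,110),6),('top',(290,130,150,120),5)):
    im=vision.capture(n)[:,:,::-1];cv2.imwrite(f'pics/{n}8.png',im)
    cv2.imwrite(f'pics/{n}8c.png',cv2.convertScaleAbs(cv2.resize(im[b[1]:b[1]+b[3],b[0]:b[0]+b[2]],None,fx=k,fy=k,interpolation=cv2.INTER_CUBIC),alpha=1.4))"
```

```text
time: 9.82
tool_pos: [0.5846, -0.1754, 0.1265]
ee_rot: [-2.061, -2.365, 0.002]
wrist_force: [-0.4, 0.4, -1.0]
width: 0.0129
t 9.82 tcp [ 0.5846 -0.1754  0.1265] F [-0.4  0.4 -1. ] T [-0.06  0.   -0.02] w 0.0129 jawdir 7.88 z [-0.005  0.002 -1.   ] j [-0.38  0.13  1.83  0.    1.19 -0.52]
1.0 0.2303 -0.0014
```

View pics/side8c.png

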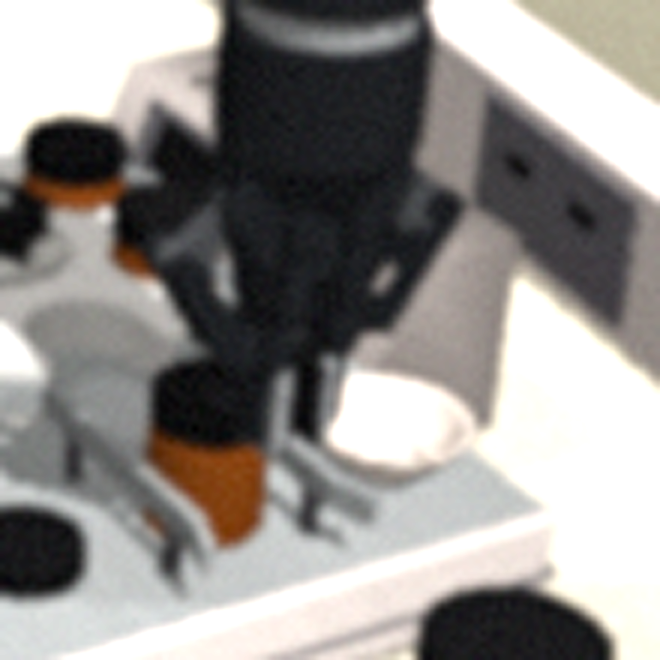

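View pics/top8c.png

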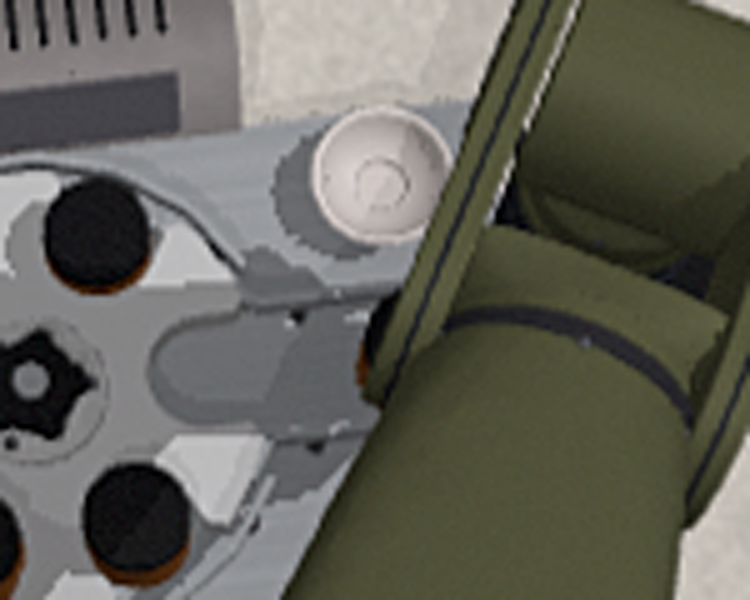

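```bash
python3 - <<'E'
from h import *
s,R=st(); n='side'; b=(340,190,110,110);k=7
im=cv2.imread("pics/side8.png")
cr=cv2.convertScaleAbs(cv2.resize(im[b[1]:b[1]+b[3],b[0]:b[0]+b[2]],None,fx=k,fy=k,interpolation=cv2.INTER_CUBIC),alpha=1.4)
def dot(P,c,r=3):
    for q in proj(n,P): cv2.circle(cr,tuple(int(v) for v in (q-b[:2]+.5)*k),r,c,-1)
t=s["tool_pos"]
def box(z): return [np.array([*(t[:2]+R[:2,0]*e+R[:2,1]*o),z]) for e in(-.011,.011) for o in(-.0205,.0205)]
dot(box(t[2]),(0,255,0)); dot([t],(0,0,255)); dot(box(.094),(255,0,0)); dot([np.array([*t[:2],.094])],(255,255,0))
X=np.array([np.cos(YAW),np.sin(YAW)])
dot([np.array([*(AX+OUT*r+X*l),.094]) for r in(.115,.15,.19,.23) for l in(-.03,.03)],(0,255,255),2)
dot([np.array([*(AX+OUT*r),.06]) for r in(.078,)],(255,0,255),4)
cv2.imwrite("pics/side8d.png",cr)
E
```

```text
t 9.92 tcp [ 0.5845 -0.1755  0.127 ] F [ 0.4 -0.1 -0.7] T [ 0.01  0.06 -0.01] w 0.0127 jawdir 7.88 z [-0.005  0.002 -1.   ] j [-0.38  0.13  1.83  0.    1.19 -0.52]
```

View pics/side8d.png

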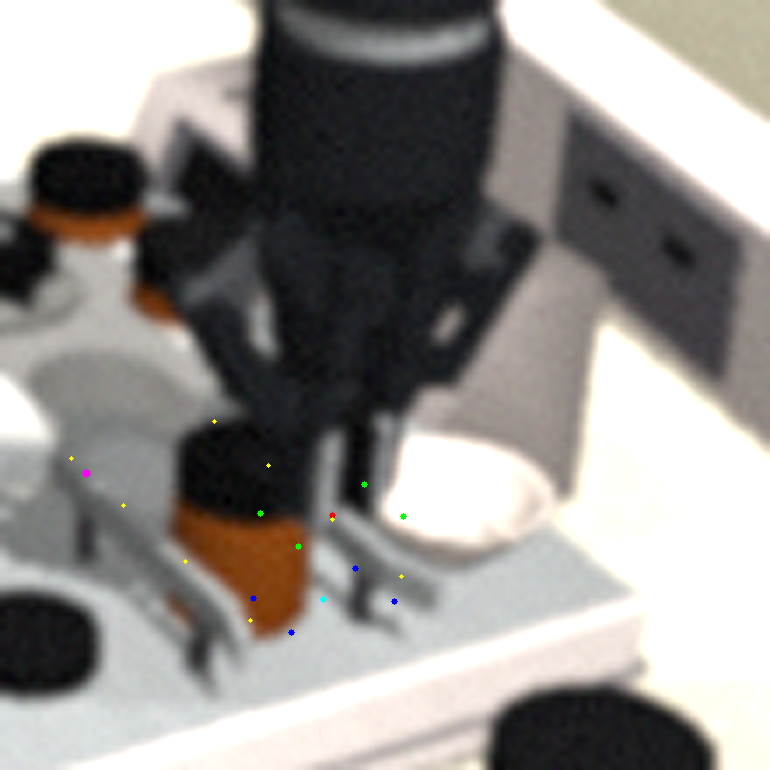

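```bash
python3 -m inch '[[-4,1.5,0,0,0,0,0.15],[0,0,10,0,0,0,0.15],[0,0,14,0,0,0,0.15],[0,0,14,0,0,0,0.15],[0,0,10,0,0,0,0.15]]';python3 -c "
from h import *
s,R=st()
print(((s['tool_pos'][:2]-AX)@OUT).round(4), ((s['tool_pos'][:2]-AX)@[np.cos(YAW),np.sin(YAW)]).round(4))
for n,b,k in(('side',(340,190,110,110),6),):
    im=vision.capture(n)[:,:,::-1];cv2.imwrite(f'pics/{n}9.png',im)
    cv2.imwrite(f'pics/{n}9c.png',cv2.convertScaleAbs(cv2.resize(im[b[1]:b[1]+b[3],b[0]:b[0]+b[2]],None,fx=k,fy=k,interpolation=cv2.INTER_CUBIC),alpha=1.4))"
```

```text
time: 10.33
tool_pos: [0.5874, -0.18, 0.0801]
ee_rot: [-2.062, -2.368, 0.001]
wrist_force: [-0.7, -0.4, -0.3]
width: 0.013
t 10.33 tcp [ 0.5874 -0.18    0.0801] F [-0.7 -0.4 -0.3] T [ 0.04  0.01 -0.05] w 0.013 jawdir 7.9 z [-0.002  0.001 -1.   ] j [-0.38  0.19  1.85  0.    1.11 -0.52]
0.2352 0.0008
```

View pics/side9c.png

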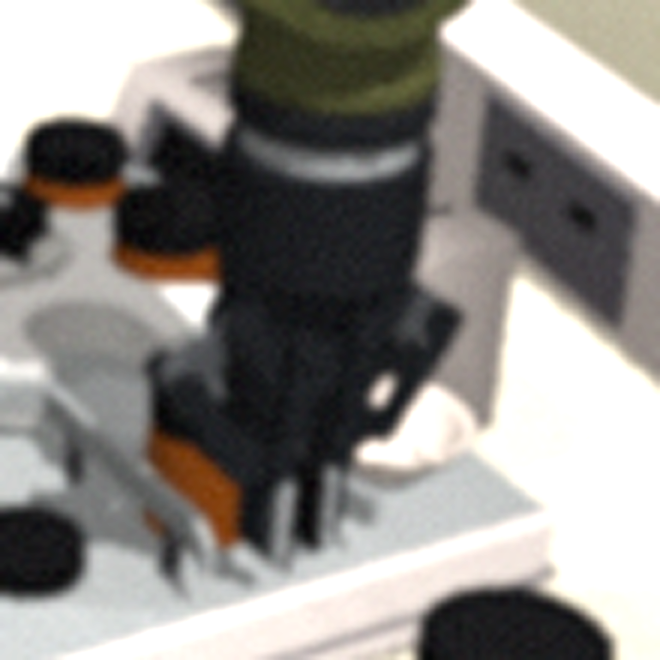

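```bash
python3 -m inch '[[2,0,4,0,0,0,0.15],[4,0,0,0,0,0,0.15],[5,0,0,0,0,0,0.15],[6,0,0,0,0,0,0.15],[6,0,0,0,0,0,0.15]]';python3 -m inch '[[6,0,0,0,0,0,0.15],[6,0,0,0,0,0,0.15],[6,0,0,0,0,0,0.15],[6,0,0,0,0,0,0.15],[6,0,0,0,0,0,0.15]]';python3 -c "
from h import *
s,R=st()
print(((s['tool_pos'][:2]-AX)@OUT).round(4), ((s['tool_pos'][:2]-AX)@[np.cos(YAW),np.sin(YAW)]).round(4))
for n,b,k in(('side',(320,190,120,110),6),):
    im=vision.capture(n)[:,:,::-1];cv2.imwrite(f'pics/{n}10.png',im)
    cv2.imwrite(f'pics/{n}10c.png',cv2.convertScaleAbs(cv2.resize(im[b[1]:b[1]+b[3],b[0]:b[0]+b[2]],None,fx=k,fy=k,interpolation=cv2.INTER_CUBIC),alpha=1.4))"
```

```text
time: 10.8
tool_pos: [0.5855, -0.157, 0.0792]
ee_rot: [2.062, 2.368, 0.001]
wrist_force: [-0.5, -1.4, 0.2]
width: 0.0128
time: 11.22
tool_pos: [0.581, -0.1272, 0.0786]
ee_rot: [2.063, 2.369, 0.0]
wrist_force: [0.2, -1.2, 0.4]
width: 0.0131
t 11.22 tcp [ 0.581  -0.1272  0.0786] F [ 0.2 -1.2  0.4] T [-0.13 -0.07  0.03] w 0.0131 jawdir 7.91 z [ 0. -0. -1.] j [-0.31  0.15  1.9  -0.    1.1  -0.44]
0.1821 0.0015
```

View pics/side10c.png

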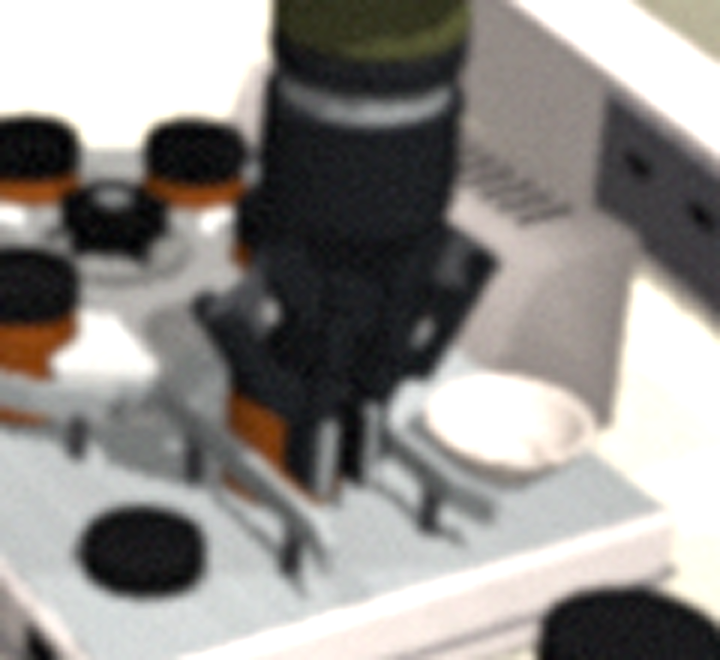

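The fingers are behind the jar at (300,450) and it slides upright. The push force is about 1 N.

```bash
python3 -m inch '[[6,0,0,0,0,0,0.15],[6,0,0,0,0,0,0.15],[6,0,0,0,0,0,0.15],[6,0,0,0,0,0,0.15],[6,0,0,0,0,0,0.15]]';python3 -m inch '[[4,0,0,0,0,0,0.15],[4,0,0,0,0,0,0.15],[4,0,0,0,0,0,0.15],[4,0,0,0,0,0,0.15],[4,0,0,0,0,0,0.15]]';python3 -c "
from h import *
s,R=st()
print(((s['tool_pos'][:2]-AX)@OUT).round(4), ((s['tool_pos'][:2]-AX)@[np.cos(YAW),np.sin(YAW)]).round(4))
for n,b,k in(('side',(300,180,130,110),6),):
    im=vision.capture(n)[:,:,::-1];cv2.imwrite(f'pics/{n}11.png',im)
    cv2.imwrite(f'pics/{n}11c.png',cv2.convertScaleAbs(cv2.resize(im[b[1]:b[1]+b[3],b[0]:b[0]+b[2]],None,fx=k,fy=k,interpolation=cv2.INTER_CUBIC),alpha=1.4))"
```

```text
time: 11.68
tool_pos: [0.5767, -0.0974, 0.0783]
ee_rot: [-2.063, -2.369, 0.0]
wrist_force: [0.1, -0.6, 1.0]
width: 0.0128
time: 12.1
tool_pos: [0.5743, -0.078, 0.0785]
ee_rot: [2.063, 2.369, 0.0]
wrist_force: [0.5, -1.9, 0.1]
width: 0.0128
t 12.1 tcp [ 0.5743 -0.078   0.0785] F [ 0.5 -1.9  0.1] T [-0.19 -0.15 -0.05] w 0.0128 jawdir 7.9 z [ 0.001 -0.    -1.   ] j [-0.23  0.11  1.93 -0.    1.09 -0.37]
0.1324 0.0015
```

View pics/side11c.png

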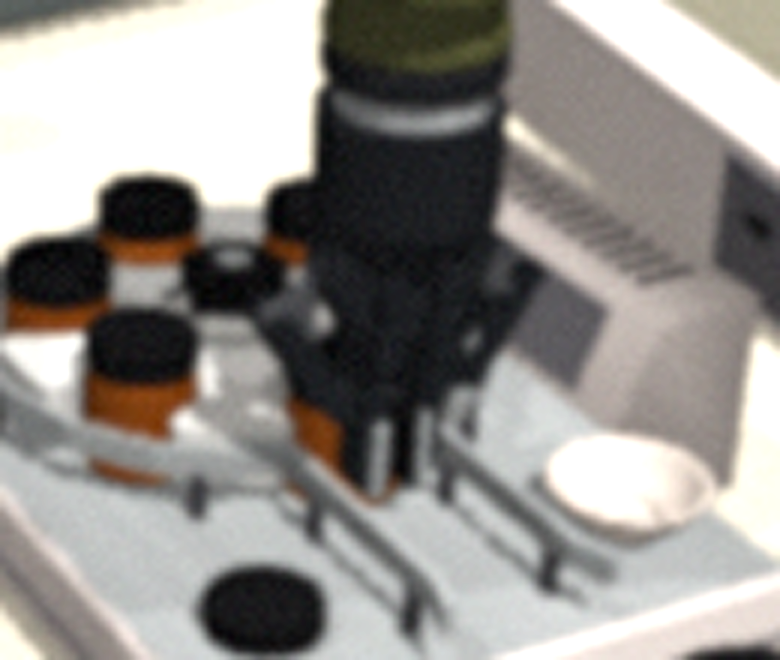

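```bash
python3 -m inch '[[3,0,0,0,0,0,0.15],[3,0,0,0,0,0,0.15],[3,0,0,0,0,0,0.15],[2.5,0,0,0,0,0,0.15],[2,0,0,0,0,0,0.15]]';python3 -c "
from h import *
s,R=st()
print(((s['tool_pos'][:2]-AX)@OUT).round(4), ((s['tool_pos'][:2]-AX)@[np.cos(YAW),np.sin(YAW)]).round(4))";python3 -m inch '[[1,0,0,0,0,0,0.15],[1,0,0,0,0,0,0.15],[1,0,0,0,0,0,0.15],[0.5,0,0,0,0,0,0.15],[0,0,0,0,0,0,0.15]]';python3 -c "
from h import *
s,R=st()
print(((s['tool_pos'][:2]-AX)@OUT).round(4), ((s['tool_pos'][:2]-AX)@[np.cos(YAW),np.sin(YAW)]).round(4))"
```

```text
time: 12.57
tool_pos: [0.5723, -0.0646, 0.0784]
ee_rot: [2.063, 2.369, 0.0]
wrist_force: [0.0, -1.3, 0.8]
width: 0.0128
t 12.57 tcp [ 0.5723 -0.0646  0.0784] F [ 0.  -1.3  0.8] T [-0.15 -0.16  0.02] w 0.0128 jawdir 7.91 z [ 0. -0. -1.] j [-0.21  0.11  1.94 -0.    1.09 -0.34]
0.1189 0.0013
time: 12.98
tool_pos: [0.5717, -0.0613, 0.0783]
ee_rot: [-2.063, -2.369, -0.0]
wrist_force: [0.6, -1.2, 0.6]
width: 0.0127
t 12.98 tcp [ 0.5717 -0.0613  0.0783] F [ 0.6 -1.2  0.6] T [-0.1  -0.11 -0.02] w 0.0127 jawdir 7.91 z [-0.  0. -1.] j [-0.2   0.11  1.94  0.    1.09 -0.34]
0.1155 0.0012
```

```bash
python3 -m inch '[[0.6,0,0,0,0,0,0.15],[0.6,0,0,0,0,0,0.15],[0.6,0,0,0,0,0,0.15],[0.2,0,0,0,0,0,0.15],[0,0,0,0,0,0,0.15]]';python3 -m inch '[[0.5,0,0,0,0,0,0.15],[0.5,0,0,0,0,0,0.15],[0,0,0,0,0,0,0.15],[0,0,0,0,0,0,0.15],[0,0,0,0,0,0,0.15]]';python3 -c "
from h import *
s,R=st()
print(((s['tool_pos'][:2]-AX)@OUT).round(4), ((s['tool_pos'][:2]-AX)@[np.cos(YAW),np.sin(YAW)]).round(4))"
```

```text
time: 13.4
tool_pos: [0.5716, -0.0596, 0.0784]
ee_rot: [2.063, 2.369, 0.0]
wrist_force: [1.0, -2.6, 0.4]
width: 0.0129
time: 13.82
tool_pos: [0.5715, -0.0586, 0.0784]
ee_rot: [2.063, 2.369, -0.0]
wrist_force: [1.6, -3.3, 0.8]
width: 0.013
t 13.82 tcp [ 0.5715 -0.0586  0.0784] F [ 1.6 -3.3  0.8] T [-0.53 -0.29 -0.  ] w 0.013 jawdir 7.91 z [ 0. -0. -1.] j [-0.2   0.1   1.94 -0.    1.09 -0.33]
0.1128 0.0013
```

```bash
python3 -m inch '[[0.5,0,0,0,0,0,0.15],[0,0,0,0,0,0,0.15],[0.5,0,0,0,0,0,0.15],[0,0,0,0,0,0,0.15],[0,0,0,0,0,0,0.15]]';python3 -m inch '[[0.5,0,0,0,0,0,0.15],[0,0,0,0,0,0,0.15],[0.5,0,0,0,0,0,0.15],[0,0,0,0,0,0,0.15],[0,0,0,0,0,0,0.15]]';python3 -c "
from h import *
s,R=st()
print(((s['tool_pos'][:2]-AX)@OUT).round(4), ((s['tool_pos'][:2]-AX)@[np.cos(YAW),np.sin(YAW)]).round(4))"
```

```text
time: 14.23
tool_pos: [0.5715, -0.0585, 0.0785]
ee_rot: [2.061, 2.368, -0.002]
wrist_force: [2.4, -6.6, 0.4]
width: 0.0129
time: 14.65
tool_pos: [0.5716, -0.0584, 0.0787]
ee_rot: [2.06, 2.367, -0.003]
wrist_force: [2.5, -10.1, -0.2]
width: 0.0126
t 14.65 tcp [ 0.5716 -0.0584  0.0787] F [  2.5 -10.1  -0.2] T [-1.51 -0.44 -0.  ] w 0.0126 jawdir 7.93 z [ 0.001 -0.004 -1.   ] j [-0.19  0.1   1.95 -0.    1.09 -0.33]
0.1126 0.0014
```

The TCP stopped at r = 112.6 mm (112–113 expected) while the force rose to 10 N, so the jar is against the pocket's back. I'll back off, lift and look.

```bash
python3 -m inch '[[-2,0,0,0,0,0,0.15],[-6,0,0,0,0,0,0.15],[-10,0,0,0,0,0,0.15],[-12,0,0,0,0,0,0.15],[-5,0,-20,0,0,0,0.15]]' && python3 -m inch '[[0,0,-30,0,0,0,0.15],[0,0,-30,0,0,0,0.15],[-20,0,-30,0,0,0,0.15],[-35,0,0,0,0,0,0.15],[-35,0,0,0,0,0,0.15]]' && python3 -m inch '[[-35,0,0,0,0,0,0.15],[-35,0,0,0,0,0,0.15],[-35,0,0,0,0,0,0.15],[-20,0,0,0,0,0,0.15],[0,0,0,0,0,0,0.15]]';python3 -c "
from h import *
s,R=st()
for n,b,k in(('side',(270,170,150,120),5),('top',(225,110,230,175),3.4)):
    im=vision.capture(n)[:,:,::-1];cv2.imwrite(f'pics/{n}12.png',im)
    cv2.imwrite(f'pics/{n}12c.png',cv2.resize(im[b[1]:b[1]+b[3],b[0]:b[0]+b[2]],None,fx=k,fy=k,interpolation=cv2.INTER_CUBIC))"; python3 - <<'E'
from ang import *
im=cv2.imread("pics/top12.png"); g=im.max(2); m=(g<38).astype(np.uint8)
n,l,s,c=cv2.connectedComponentsWithStats(m)
P=np.array([c[i] for i in range(1,n) if 300<s[i,4]<470 and s[i,2]<27 and 240<c[i][0]<390 and 160<c[i][1]<260]); 
L=unproj("top",P,.119)[:,:2]
x=ang("pics/top12.png")
for p,q in zip(P,L):
    v=q-[.553,.0525]; print(p.round(1),"r",np.hypot(*v).round(4),"deg",np.degrees(np.arctan2(v[1],v[0])).round(2))
print("lane",np.degrees(np.arctan2(OUT[1],OUT[0])))
E
```

```text
time: 15.07
tool_pos: [0.5727, -0.0917, 0.0939]
ee_rot: [-2.058, -2.363, 0.006]
wrist_force: [-1.7, -0.7, -0.9]
width: 0.013
time: 15.48
tool_pos: [0.5898, -0.1817, 0.1919]
ee_rot: [2.057, 2.367, 0.004]
wrist_force: [-0.1, 0.6, 0.5]
width: 0.0131
time: 15.9
tool_pos: [0.6049, -0.3088, 0.1877]
ee_rot: [-2.068, -2.365, 0.001]
wrist_force: [-1.0, -0.2, -0.2]
width: 0.0129
t 15.9 tcp [ 0.6049 -0.3088  0.1877] F [-1.  -0.2 -0.2] T [-0.02  0.03  0.02] w 0.0129 jawdir 7.65 z [-0.001 -0.001 -1.   ] j [-0.55  0.22  1.62 -0.    1.31 -0.68]
pics/top12.png 6 centre [0.5533 0.0524] r 0.0779 abs angle mod 60deg 38.01859966956027 rms mm 0.39575740300047013
[309.2 176.7] r 0.0785 deg -21.75
[275.5 181. ] r 0.0781 deg 38.18
[330.  203.3] r 0.0785 deg -82.43
[261.9 211.4] r 0.0777 deg 97.85
[316.4 233.7] r 0.0773 deg -141.71
[282.3 237.9] r 0.0771 deg 157.98
[374.8 236.7] r 0.1914 deg -110.13
lane -82.26506976573388
```

View pics/top12c.png

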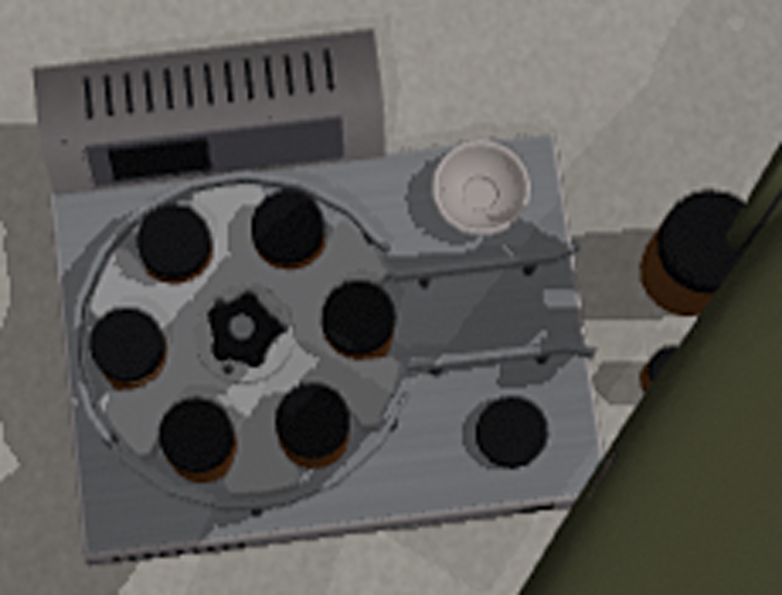

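View pics/side12c.png

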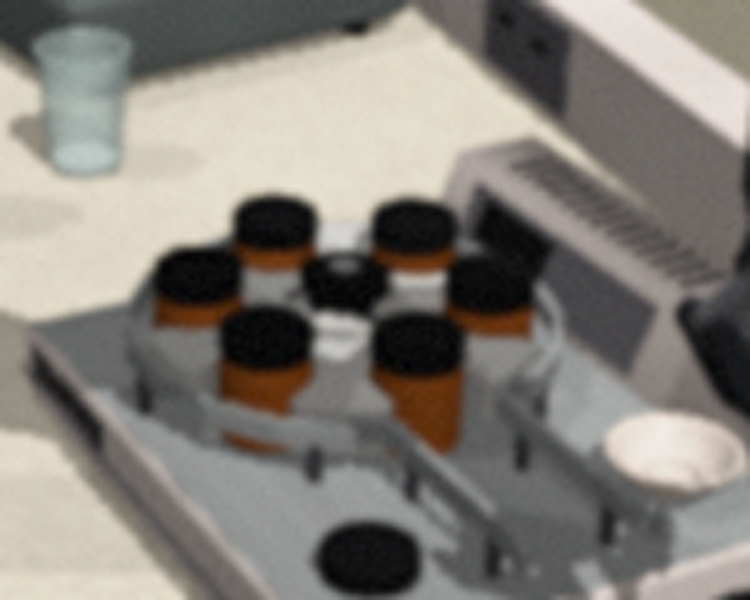

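Both views show the jar home in the pocket (top view (330,203)), standing level with the other five, and the fingers are clear. Wheel error is about 0.3°, and the lid and dish haven't moved.

```bash
python3 -c "
from rig import arm
print(arm.job_done())"
```

```text
the job is handed in; nothing more can be done
None
```

I turned the wheel to face the lane, slid the jar fully home in its pocket, backed the arm off and handed the job in at about 16 s of the 48 s.

- **Wheel:** It started at about 3.04 rad, so I turned it clockwise by the knob, about 173°. It read about 1.0° short of square when I let go. I did not regrip to correct that, since it was small against the pocket's 2 mm play. After loading it reads about 0.3° off, so the jar nudged it the rest of the way.
- **Jar:** I pushed the lane jar, the middle-sized of the three, along the deck with nearly shut fingers. It stopped at the expected depth as the force rose to about 10 N. In the last top view its lid is about 78.5 mm from the axis (78 expected), within about 0.2° of the lane line.
- **Other objects:** The spare lid's position in the top view is unchanged, and the dish looks unmoved. The arm never went near the rest, though I did not re-measure each one.
- **Disagreement:** The two cameras differ by about 2–3 mm on the axis position, roughly the stated calibration error. The forces and contact position matched a value in between.

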